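Free a pinned hinge link with the forked tool and put it away in the parts drawer

ROBOT

A 6-joint arm with a two-finger parallel gripper is mounted at the origin on a cart in front of the work surface, level with it; the furniture and walls round the work are solid. World frame = base frame: x ahead of the robot, y to its left, z up, the work surface at z = 0. Lengths are in m, angles in rad, forces in N, time in s.
With the tool pointing down it reaches from about 0.425 to 0.95 m from the base axis. Payload 3.5 kg.
Tool frame: the origin (TCP) lies between the finger pads; the fingertips stand 14 mm ahead of it and the grasp point (between the pads) lies 5 mm behind it; z points along the fingers, y is the direction in which the jaws open and shut (so a half turn about z gives the same grasp; the last joint's range is limited). The gripper opens to 85 mm and grips with 20 to 120 N. Pads are 22 mm wide; open, the fingers measure 114 mm over their backs; the gripper's body (76 mm by 85 mm) begins 54 mm behind the grasp point. The pads swing forward as they close: fully open they stand 13 mm farther back than shut.
Start: joints at [-1.265, 0.286, 1.577, -0, 1.279, -0.15], TCP at [0.297, -0.606, 0.245] pointing down, gripper open.
Joint ranges: [-2.77, 2.77], [-0.9, 2.22], [0.21, 2.48], [-1.53, 4.67], [0.24, 2.81], [-2.84, 2.84]. Speed limits (rad/s): [2.79, 2.79, 3.14, 3.14, 3.14, 3.14].

INTERFACE

Orientations are given as a unit quaternion [x, y, z, w].
In Python, from plant import ctrl gives the robot as it stands. The module is installed in compiled form; this text tells all that it offers.
- The arm moves only by the tool servo_tool, never from a script. Its argument "increments" is text: rows parted by semicolons, each of 7 numbers parted by spaces: the turn, a rotation vector about the tool's x, y, z in rad, then the shift along the tool's x, y, z in cm, then the finger opening in cm, from 0 to 8.54. In form: ax ay az dx dy dz claw; .... A call has 1 to 10 rows; each row is the pose to reach, as a shift and turn from the pose commanded when the call began, along the tool's axes at that moment; what a row does not reach only later rows make up. A row lasts 1/12 s, in which the tool goes at most 41.7 mm and 7.16 degrees, less where a joint would pass 70% of its speed; a pose out of reach is approached as far as the arm can. A call with a gripper value outside its range is refused whole. The fingers move at their own pace and stop on an object; "grip_force" is the grip in N (left out, the last holds). Time passes only in rows, so rows that repeat a pose let the fingers close. It gives the time, the measured TCP pose, the force and the opening at its end, in the units of the state.
- ctrl.get_state(): the state, without advancing time (a new reading comes with each control period).
- ctrl.read_camera(name): name is "side" or "top"; returns (picture, depth): 384x512x3 uint8, red, green, blue; 384x512 float32, m along the optical axis (not along the pixel's ray), 0 where there is no reading.
- ctrl.camera_info(name): a dict with "camera_matrix" (3x3 intrinsics, pixels), "world_to_cam" (4x4, takes a point from world to camera coordinates). Camera axes: x right, y down, z forward; pixel columns grow to the right and rows downward; lengths in m; the calibration is good to about 2 mm. A picture is of the moment at which its call begins. camera_info takes no time and is no camera call.
- ctrl.sign_off(): hands the job in, once; it reports no verdict.
The state is a dict: "time": time; "qpos": joint angles; "dq": joint speeds; "joint_efforts": joint torques, N m; "eef_pos": TCP position; "tcp_rot": TCP orientation; "contact_force": force on the tool from outside, world axes, zero at the start; "wrist_torque": the same for the moment, N m; "opening": opening from 0.0 (shut) to 1.0 (fully open).
Only numpy, scipy, OpenCV 4.12 (cv2) and the standard library are available. Lean on these libraries where they do the work, as an engineer would, in place of code of your own. Each camera call takes 0.05 s, during which the arm holds its last target.

TASK

The small aluminium hinge link is held down in the service jig by a sprung cross bar: take the forked tool from its stand, set its prongs over the bar between guide and collar and slide the collar back against its spring until the link pops up, then put the tool back in its stand. Take the freed link out of the jig, lay it right way up on the black rubber mat, let go, take it again by its two ends (the tray is too narrow for fingers beside it) and lay it right way up in the tray of the open parts drawer without dropping it. Then push the drawer home until it clicks into its detent, and leave the other things on the desk where they are.

Things in the scene. Friction and masses are not known exactly. Their poses are not given: they have to be found in the camera images.
- fork_tool: forked tool, 70 g, 82 mm tall, prongs down in its stand. Origin midway between the prong tips, z up, x on the line through the prongs. Two steel prongs 8 (x) by 6 (y) mm, 12 mm apart inside, free over the lowest 23 mm; solid bridge to z = 30; flange 36 (x) by 20 (y) mm, z = 30 to 35; black handle 22 (x) by 18 (y) mm, z = 35 to 82 mm.
- fork_stand: grey plastic stand of the tool, fixed, 52 by 44 mm, 34 mm high. Origin at the centre of its underside. Open pocket in its top 33 mm (x) by 11 mm (y), 32 mm deep; the tool hangs in it by its flange on the rim, the tool's origin then 4 mm above the stand's, axes alike. Its place and the canister's may be swapped.
- jig: service jig, fixed, base plate 84 (x) by 92 mm (y = -72 to +20), 10 mm thick. Origin on the desk under the middle of the held link, which lies along x. Two steel lugs, 50 mm high, |x| = 18 to 37.5, |y| up to 14.5 mm, enclose the link's ends; the middle 36 mm of its long sides is bare. The spring bar runs from the link to -y.
- bare_bar (a point): fixed point in the jig, axes as the jig's (jig y = -26 mm, 23 mm above the desk): middle of the 14 mm of bare bar, 6 mm thick, where the fork goes. 7 mm to +y of it begins the fixed guide (6 mm thick, 34 mm high above the desk), 7 mm to -y the collar (6 mm thick, 26 mm diameter), behind it the spring and the spring barrel (y = -54 to -70, 37 mm high).
- collar (a point): centre of the collar's face that looks to the link (jig y = -33 mm at rest), on the bar's axis; moves with the bar.
- spring_bar (a joint): travel of the spring bar along the jig's -y, m: 0 at rest, 0.014 at its stop; 2.5 N to start, 250 N/m more. Its end sits 8 mm deep in the link's cross bore; once back by more than 8 mm it lets go and two sprung pins lift the link 14 mm, where it stays; the bar then returns below it.
- link: hinge link, an aluminium block 48 mm (x) by 16 mm (y) by 24 mm (z), about 60 g, with a cross bore 12 mm wide and 9 mm high along y through its middle. Origin at the centre of its underside, z up. Held in the jig it lies along the jig's x, its underside 16 mm above the desk; popped up 30 mm, its top 54 mm.
- mat: black rubber mat, fixed, 125 mm (x) by 75 mm (y), 2 mm thick; origin at the centre of its underside.
- drawer_unit: grey parts drawer unit, fixed, 124 (x, depth) by 60 (y) by 56 mm (z), origin at the centre of its underside; the drawer opens towards its -x.
- tray (a point): point on the drawer's tray floor, 14 mm above the desk, axes as the drawer unit's. The tray is one narrow compartment: inside 34 mm wide (y within 17 mm), 108 mm long (x = -46 to +62 mm of this point), walls 29 mm high, front panel 37 mm above the floor. The link fits along its length. As found, x = -46 to +46 mm or more is clear of the unit.
- drawer_front (a point): middle of the front face of the grip lip along the top of the drawer's front, 47 mm above the desk (lip 44 mm wide, 6 mm high, standing 6 mm proud of the front panel, which reaches from 9 to 51 mm above the desk).
- drawer (a joint): opening of the drawer, m: 0 is home; found 0.10 to 0.112 open. Slides with about 1 N of friction; a detent resists with about 3 N more from 13 to 6 mm open and then draws it home; left further out it stays open.
- objective_canister: bystander: round canister, 35 mm diameter, 61 mm tall, origin under its centre.
- oil_dropper: bystander: small brown bottle, 26 mm diameter, 58 mm tall, origin under its centre.
- dust_cap_2: bystander: low black cap, 31 mm diameter, 12 mm tall, origin under its centre.

How it is judged:
By the outcome, as a careful person would: the job done as asked, in the order asked, and still so for the second after the job is handed in, with the robot touching nothing.
It also fails if it takes over 72 s, if anything falls off the work surface, if the arm or the gripper's body presses on something with over 40 N, if the wrist force passes 120 N, or if a joint passes its speed limit or range.

## Working session

There is one attempt and no reset: what is moved stays moved. The work goes in short steps, Python scripts to look and compute and a tool call to move; the robot and the scene stay as the last step left them, time stands still between calls to the robot, and variables do not carry over. Pictures are saved under pics/ and viewed, and the job is handed in when it is done.

Besides the shell and the picture viewer there is one more tool, called after "Emit:" as name(argument=value, ...) on one line, values as JSON. servo_tool: Moves the arm, as the interface text tells. Its arguments: {"type":"object","properties":{"increments":{"type":"string"},"grip_force":{"type":"number"}},"required":["increments"]}

```bash
ls; mkdir -p pics
python3 - <<'E'
from plant import ctrl
import cv2,numpy as np
print(ctrl.get_state())
for n in ("side","top"):
    p,d=ctrl.read_camera(n); i=ctrl.camera_info(n)
    np.savez(f"{n}0.npz",p=p,d=d,K=i["camera_matrix"],T=i["world_to_cam"])
    cv2.imwrite(f"pics/{n}0.png",p[:,:,::-1]); print(n,i,(d>0).mean())
E
```

```text
pics
{'time': 0.0, 'qpos': array([-1.26497414e+00,  2.87194147e-01,  1.57819730e+00, -2.20734347e-05,
        1.27859370e+00, -1.50029015e-01]), 'dq': array([ 1.40593011e-03,  1.36599486e-03, -5.59871067e-04,  2.14939744e-06,
       -6.11101349e-04,  6.02594530e-04]), 'joint_efforts': array([ 8.95534704e-04, -4.05981016e+01, -2.92623317e+01, -4.03449860e-05,
        5.75736558e-03, -7.95913479e-06]), 'eef_pos': array([ 0.29696508, -0.60546175,  0.24391716]), 'tcp_rot': array([ 9.74135798e-01,  2.25960210e-01, -1.03622383e-04, -1.19179726e-03]), 'contact_force': array([-0.30562559,  0.11805381,  0.40717312]), 'wrist_torque': array([-0.02516258, -0.02948537,  0.03039325]), 'opening': 1.0006919920677217}
side {'camera_matrix': array([[465.25475215,   0.        , 248.90968849],
       [  0.        , 465.25475215, 194.25712111],
       [  0.        ,   0.        ,   1.        ]]), 'world_to_cam': array([[ 7.82923028e-01,  6.22118420e-01, -4.51240340e-04,
        -4.87660361e-01],
       [ 3.94923894e-01, -4.97563646e-01, -7.72311813e-01,
        -1.14002565e-01],
       [-4.80693926e-01,  6.04482497e-01, -6.35243465e-01,
         1.11800030e+00],
       [ 0.00000000e+00,  0.00000000e+00,  0.00000000e+00,
         1.00000000e+00]])} 0.9945627848307291
top {'camera_matrix': array([[450.47334793,   0.        , 255.27921028],
       [  0.        , 450.47334793, 191.23647138],
       [  0.        ,   0.        ,   1.        ]]), 'world_to_cam': array([[ 0.02300097, -0.99972846,  0.00373678,  0.06560193],
       [-0.97328402, -0.02324637, -0.22842465,  0.54895815],
       [ 0.22844949,  0.00161704, -0.97355442,  0.99269985],
       [ 0.        ,  0.        ,  0.        ,  1.        ]])} 0.9958699544270834
```

View pics/side0.png

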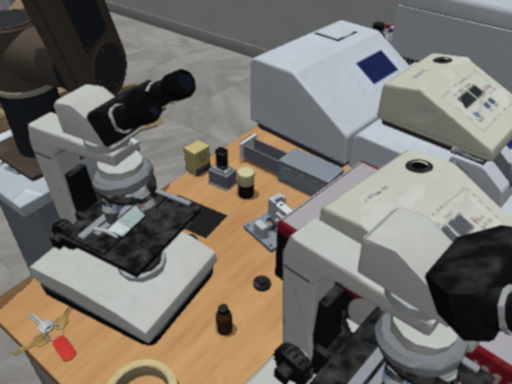

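View pics/top0.png

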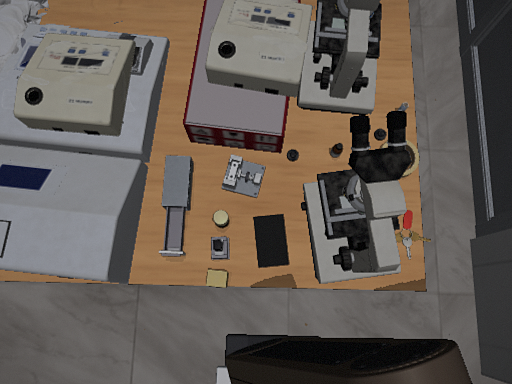

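```bash
cat > h.py <<'E'
import numpy as np,cv2
def load(n):
    z=np.load(n); return z["p"],z["d"],z["K"],z["T"]
def ray(uv,z,K,T):
    uv=np.atleast_2d(np.asarray(uv,float))
    R=T[:3,:3];t=T[:3,3]; c=-R.T@t
    d=(R.T@np.linalg.inv(K)@np.c_[uv,np.ones(len(uv))].T).T
    return c+d*((z-c[2])/d[:,2])[:,None]
def cloud(d,K,T):
    v,u=np.mgrid[:d.shape[0],:d.shape[1]]
    P=np.stack([(u-K[0,2])/K[0,0]*d,(v-K[1,2])/K[1,1]*d,d],-1)
    return (P-T[:3,3])@T[:3,:3]
def proj(P,K,T):
    c=np.atleast_2d(P)@T[:3,:3].T+T[:3,3]; q=c@K.T; return q[:,:2]/q[:,2:]
def crop(p,x0,y0,x1,y1,s,name):
    cv2.imwrite(name,cv2.resize(np.ascontiguousarray(p[y0:y1,x0:x1,::-1]),None,fx=s,fy=s,interpolation=cv2.INTER_CUBIC))
def grab(n,tag):
    from plant import ctrl
    p,d=ctrl.read_camera(n); i=ctrl.camera_info(n)
    np.savez(f"{n}{tag}.npz",p=p,d=d,K=i["camera_matrix"],T=i["world_to_cam"]); return p,d,i["camera_matrix"],i["world_to_cam"]
E
python3 - <<'E'
from h import *
p,d,K,T=load("top0.npz"); crop(p,150,140,310,290,5,"pics/t0c.png")
C=cloud(d,K,T)
for uv in [(178,180),(175,230),(221,218),(220,237),(216,280),(271,240),(232,172),(255,180),(337,150),(292,155),(245,176)]:
    print(uv,C[uv[1],uv[0]].round(4))
p,d,K,T=load("side0.npz"); crop(p,170,120,330,260,5,"pics/s0c.png")
E
```

```text
(178, 180) [0.5725 0.2628 0.0539]
(175, 230) [0.4584 0.2694 0.0143]
(221, 218) [0.4828 0.1566 0.058 ]
(220, 237) [0.4416 0.159  0.0335]
(216, 280) [0.341  0.1619 0.0615]
(271, 240) [0.4409 0.0378 0.0046]
(232, 172) [0.5992 0.1359 0.0403]
(255, 180) [0.5808 0.0798 0.0393]
(337, 150) [ 0.6595 -0.1184  0.0456]
(292, 155) [ 0.6544 -0.0113  0.0135]
(245, 176) [0.5945 0.1046 0.0233]
```

View pics/t0c.png

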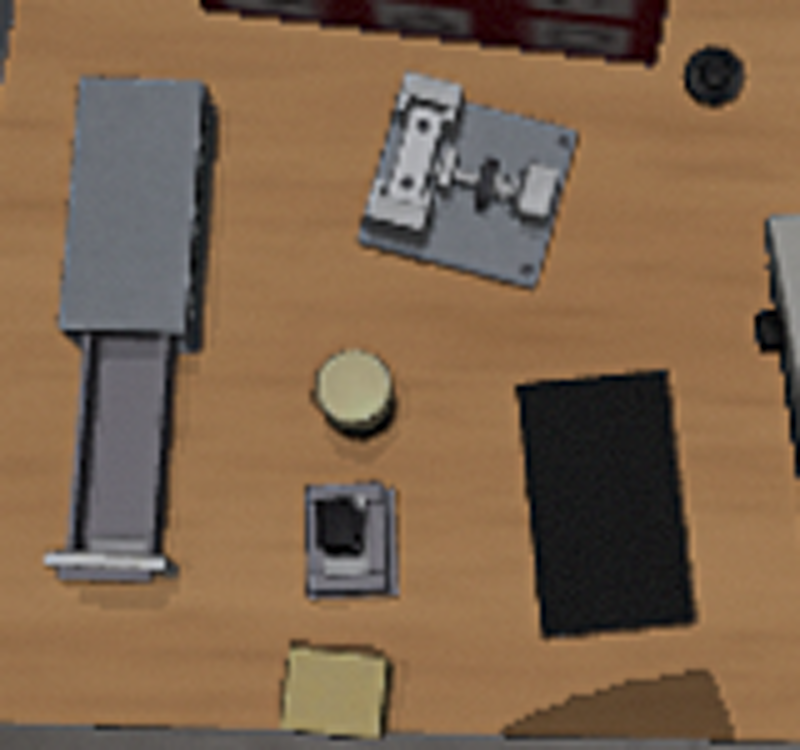

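View pics/s0c.png

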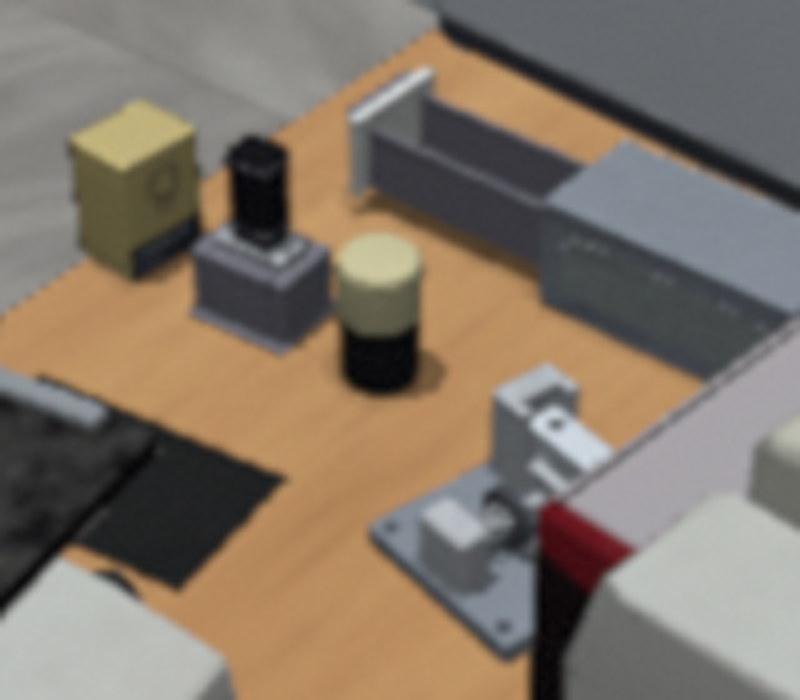

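Run:
```python
from h import *
p,d,K,T=load("top0.npz"); C=cloud(d,K,T)
# height map maxima on grid
for x0 in np.arange(0.2,0.85,0.05):
    row=[]
    for y0 in np.arange(-0.45,0.46,0.05):
        m=(C[...,0]>x0)&(C[...,0]<x0+.05)&(C[...,1]>y0)&(C[...,1]<y0+.05)&(d>0)
        row.append("%4d"%(1000*C[...,2][m].max()) if m.any() else "   .")
    print("%.2f"%x0,*row)
hsv=cv2.cvtColor(p,cv2.COLOR_RGB2HSV)
for name,uv in dict(jig=[(262,180),(240,185)],unit=(178,180),mat=(271,240),standrim=[(213,255),(228,250)],handle=(218,246),tray=(175,230),can=(221,216),wood=(200,200)).items():
    for q in np.atleast_2d(uv): print(name,hsv[q[1],q[0]],C[q[1],q[0]].round(3))
```

```text
0.20 -738 -738 -739 -735 -739 -739  698  720  720  672  503  338 -739 -738 -738 -735 -739 -738 -738
0.25 -738 -738 -732 -733 -737 -737  695  720  720 -737 -740 -740 -734 -738 -735 -739 -740 -739 -737
0.30 -733 -737    5    4    3    6   60   63    4    5    5   66   66    5    5    5  198  196  194
0.35    .    .    5   62   62  291  291  118    6    7    6   65   65   52   54    6  198  198  199
0.40    .    .    6    8    .  346  350  164    5    8    6   40   89   56   54    6  200  199  198
0.45    .    .    7    8  165  355  355  303   65    7    8   66   66   47   46    6  197  197  198
0.50    .    .    6    7    .  373  374  374   62    6   12    5   63   58   61  156  171  174  176
0.55    .    .    5    3    .  400  400  401   56    6   41   56   55   60   60  135  140  143  146
0.60    .    .   28   28    .  401  398  390   11    7   33   55   12   61   60  121  215  213  171
0.65    .    .   28   29   29    4   62    5   16  132  133  134  132  131    5  123  228  229  229
0.70    .    .    6   10   14    6    6    5  219  222  133  134  132  133    5  121  234  231  234
0.75    .    .   32   50   64  132  290  288  233  236  233  232  232  133    3  120  221  225  223
0.80    .    .    5    5   69  133  291  288  241  240  240  236  237  132    5  119  204  205  204
jig [ 14 137 136] [0.591 0.062 0.001]
jig [108  21 122] [0.575 0.117 0.009]
unit [110  20 116] [0.573 0.263 0.054]
mat [120   9  28] [0.441 0.038 0.005]
standrim [128  18 116] [0.399 0.174 0.032]
standrim [120  18 112] [0.415 0.141 0.002]
handle [135  13  40] [0.415 0.159 0.086]
tray [133  21 110] [0.458 0.269 0.014]
can [ 24  62 170] [0.488 0.157 0.058]
wood [ 15 125 153] [ 0.537  0.215 -0.002]
```

Run:
```python
from h import *
p,d,K,T=load("top0.npz"); hsv=cv2.cvtColor(p,cv2.COLOR_RGB2HSV)
wood=((hsv[...,0]>5)&(hsv[...,0]<22)&(hsv[...,1]>75)).astype(np.uint8)
nw=1-wood
crop(np.dstack([nw*255]*3),150,140,310,290,5,"pics/nw.png")
```

```text
(no output)
```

View pics/nw.png

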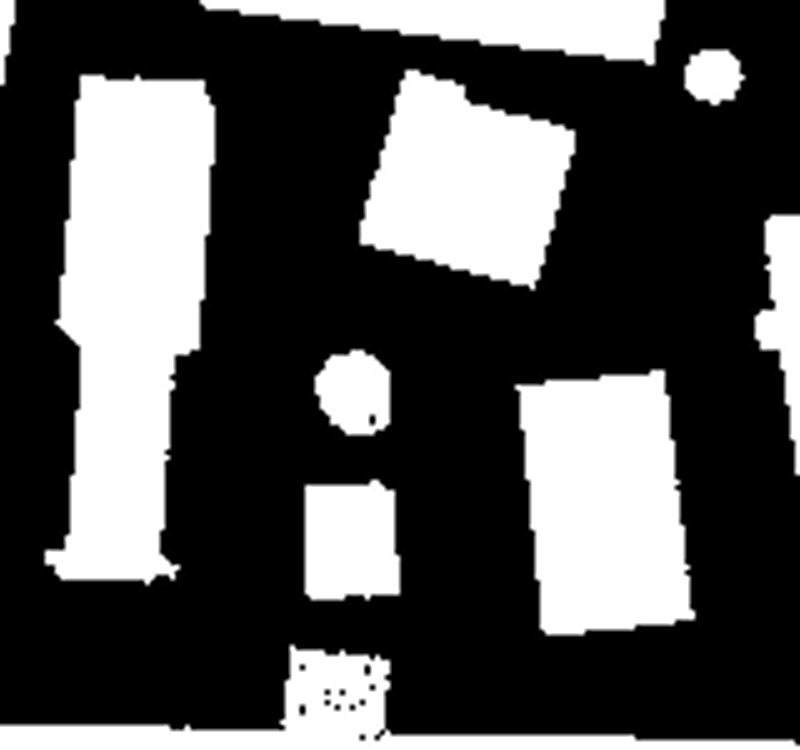

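Run:
```python
from h import *
p,d,K,T=load("top0.npz"); hsv=cv2.cvtColor(p,cv2.COLOR_RGB2HSV)
print("cam",-T[:3,:3].T@T[:3,3])
nw=(1-((hsv[...,0]>5)&(hsv[...,0]<22)&(hsv[...,1]>75))).astype(np.uint8)
def comp(u,v):
    n,l=cv2.connectedComponents(nw); m=(l==l[v,u]).astype(np.uint8)
    c,_=cv2.findContours(cv2.resize(m,None,fx=1,fy=1),cv2.RETR_EXTERNAL,cv2.CHAIN_APPROX_NONE)
    return max(c,key=len)[:,0,:].astype(float)
def line(c,a,b,z,tol=1.5):
    a=np.array(a)/5+[150,140];b=np.array(b)/5+[150,140]
    t=(b-a)/np.linalg.norm(b-a);n=np.array([-t[1],t[0]])
    s=(c-a)@t; e=(c-a)@n
    k=(s>2)&(s<np.linalg.norm(b-a)-2)&(abs(e)<tol)
    # contour pixels are inside mask: move half a pixel out
    q=c[k]; ctr=c.mean(0); out=n*np.sign((a-ctr)@n)
    q=q+0.5*out*0.8
    P=ray(q,z,K,T)[:,:2]
    vx,vy,x,y=cv2.fitLine(P.astype(np.float32),cv2.DIST_HUBER,0,1e-3,1e-3).ravel()
    if vx<0: vx,vy=-vx,-vy
    return np.array([x,y]),np.array([vx,vy]),k.sum()
def X(l1,l2):
    A=np.c_[l1[1],-l2[1]]; t=np.linalg.solve(A,l2[0]-l1[0]); return l1[0]+t[0]*l1[1]
ang=lambda l:np.degrees(np.arctan2(l[1][1],l[1][0])).round(2)
c=comp(245,185)
B=line(c,(360,242),(533,288),0.0);R=line(c,(575,130),(536,285),0.006);Tt=line(c,(480,103),(570,129),0.01);L=line(c,(362,238),(375,180),0.006)
print("jig B,R,T,L",[(ang(q),q[2]) for q in (B,R,Tt,L)])
for n,(a,b) in dict(BR=(B,R),TR=(Tt,R),BL=(B,L)).items(): print(n,X(a,b).round(4))
yaw=np.radians(np.mean([ang(R),ang(B)+ (90 if ang(B)<0 else -90), ]));
ex=np.array([np.cos(yaw),np.sin(yaw)]);ey=np.array([-ex[1],ex[0]])
print("yaw",np.degrees(yaw),"origin from BR",(X(B,R)+42*ex*1e-3+72e-3*ey).round(4),"from TR",(X(Tt,R)-42e-3*ex+72e-3*ey).round(4))
# mat
c=comp(271,240); Q=ray(c,0.002,K,T)[:,:2]; r=cv2.minAreaRect((Q*1000).astype(np.float32)); print("mat",r)
# stand
c=comp(220,255); print("stand contour bbox",c.min(0),c.max(0))
B=line(c,(305,598),(398,595),0.0);R=line(c,(395,490),(399,592),0.0);L=line(c,(305,490),(306,598),0.034);
print("stand",ang(B),ang(R),ang(L),X(B,R),X(B,L))
# handle top
m=((hsv[...,2]<70)).astype(np.uint8); n,l=cv2.connectedComponents(m); mm=l==l[246,218]; v,u=np.nonzero(mm); print("handle",u.min(),u.max(),v.min(),v.max(),mm.sum())
crop(p,205,230,235,265,16,"pics/handle.png"); crop(p,218,150,268,202,12,"pics/jig.png")
```

```text
cam [0.30600151 0.07674016 1.09159776]
jig B,R,T,L [(np.float32(76.92), np.int64(30)), (np.float32(-13.79), np.int64(27)), (np.float32(77.93), np.int64(15)), (np.float32(-13.42), np.int64(8))]
BR [0.5473 0.0747]
TR [0.6267 0.0552]
BL [0.5681 0.1641]
yaw -13.435 origin from BR [0.6049 0.135 ] from TR [0.6026 0.135 ]
mat ((441.4769592285156, 39.12477493286133), (122.37588500976562, 72.61372375488281), 7.1515021324157715)
stand contour bbox [211. 236.] [229. 259.]
stand -83.84 6.92 2.62 [0.3956191 0.1364089] [0.39104268 0.17883661]
handle 213 223 239 250 107
```

View pics/handle.png

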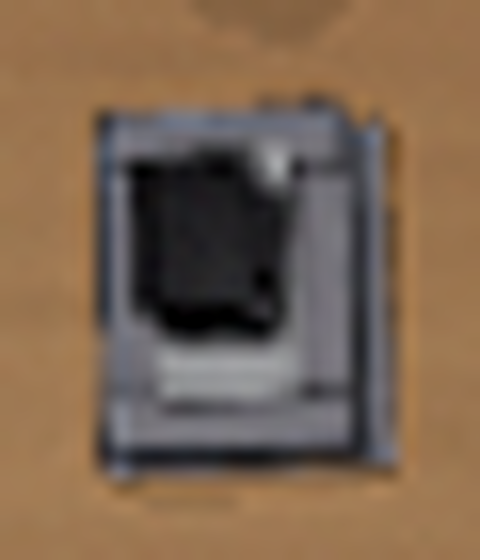

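View pics/jig.png

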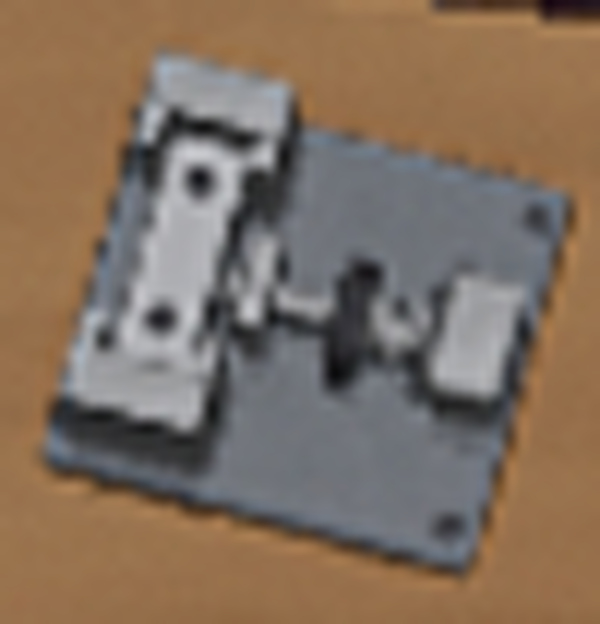

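Run:
```python
from h import *
p,d,K,T=load("top0.npz")
f=lambda a,z,o=(205,230),s=16: ray((np.array(a)+.5)/s-.5+o,z,K,T)[:,:2]
rim=f([(102,115),(350,105),(355,448),(108,462)],.034); print("rim",rim.round(4),"c",rim.mean(0))
base=f([(378,120),(397,468),(120,478)],0.0);print("base",base.round(4))
h=f([(133,160),(290,160),(275,320),(150,320)],.086);print("handle?",h.round(4),h.mean(0))
dd=lambda a,b:(np.degrees(np.arctan2(*(a-b)[::-1])),np.linalg.norm(a-b))
print(dd(rim[1],rim[2]),dd(rim[0],rim[3]),dd(rim[0],rim[1]),dd(base[0],base[1]),dd(base[2],base[1]))
g=lambda a,z:f(a,z,(218,150),12)
lug=g([(158,50),(298,80),(205,430),(65,390)],.05);print("lugs",lug.round(4),lug.mean(0),dd(lug[0],lug[3]),dd(lug[1],lug[2]),dd(lug[0],lug[1]))
hol=g([(200,178),(160,318)],.04);print("link holes",hol,hol.mean(0),dd(hol[0],hol[1]))
br=g([(455,270),(525,285),(500,398),(430,380)],.037);print("barrel",br,br.mean(0))
p,d,K,T=load("side0.npz")
print("handle side C"); crop(p,205,140,245,190,14,"pics/hs.png")
```

```text
rim [[0.4417 0.1804]
 [0.444  0.144 ]
 [0.3939 0.1414]
 [0.3911 0.1773]] c [0.41768039 0.16076753]
base [[0.4463 0.1418]
 [0.3939 0.137 ]
 [0.3915 0.1786]]
handle? [[0.4288 0.1707]
 [0.4293 0.1488]
 [0.407  0.15  ]
 [0.4066 0.1674]] [0.41794083 0.15921269]
(np.float64(2.988139111450917), np.float64(0.05016549654095208)) (np.float64(3.5925619450800172), np.float64(0.050723771305306566)) (np.float64(93.66571666337695), np.float64(0.036500615359908506)) (np.float64(5.217400313393831), np.float64(0.052574518617197384)) (np.float64(93.3883961091623), np.float64(0.04159825486935925))
lugs [[0.6423 0.1401]
 [0.6367 0.1117]
 [0.5636 0.128 ]
 [0.5711 0.1561]] [0.60342294 0.13396172] (np.float64(-12.637710072225241), np.float64(0.07299379620351336)) (np.float64(-12.57404106369128), np.float64(0.07489666791084763)) (np.float64(78.76301546184075), np.float64(0.028986775803543974))
link holes [[0.61860842 0.13124782]
 [0.58906098 0.1383098 ]] [0.6038347  0.13477881] (np.float64(-13.44178977032315), np.float64(0.03037964352315026))
barrel [[0.60135568 0.07915837]
 [0.59854878 0.06492982]
 [0.57484832 0.06949037]
 [0.57825073 0.08366623]] [0.58825088 0.0743112 ]
handle side C
```

View pics/hs.png

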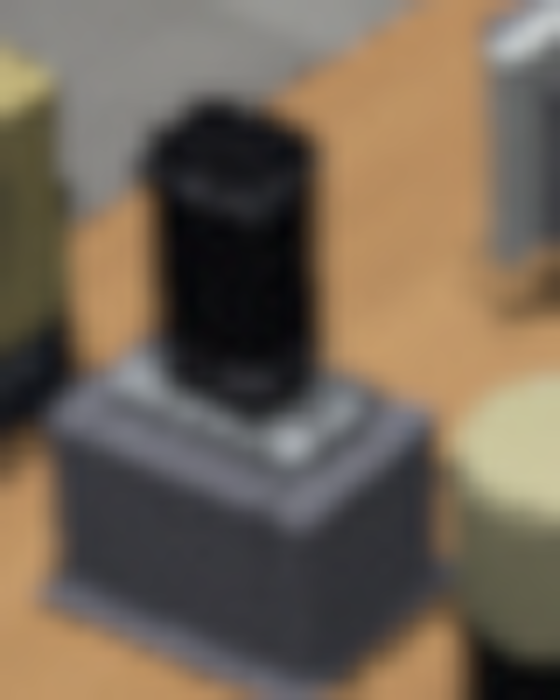

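Run:
```python
from h import *
p,d,K,T=load("side0.npz")
print(ray((np.array([(235,148)])+.5)/14-.5+[205,140],.086,K,T))
# predicted jig holes/canister etc.
q=proj([(.418,.160,.086),(.418,.160,.034)],K,T); print((q-[205,140]+.5)*14)
p,d,K,T=load("top0.npz")
f=lambda a,z,o=(150,140),s=5: ray((np.array(a)+.5)/s-.5+o,z,K,T)[:,:2]
u=f([(80,77),(204,78),(184,333),(62,330)],.056);print("unit",u.round(4),u.mean(0))
dr=f([(90,340),(168,340),(157,550),(80,545)],.043);print("tray walls",dr.round(4))
l=f([(45,562),(163,570),(165,556),(45,555)],.05);print("lip",l.round(4))
crop(p,155,150,195,210,12,"pics/u1.png");crop(p,152,200,192,260,12,"pics/u2.png")
# mat
m=f([(518,385),(665,372),(692,620),(543,635)],.002);print("mat",m,m.mean(0))
from plant import ctrl
from scipy.spatial.transform import Rotation as R
s=ctrl.get_state();print(R.from_quat(s["tcp_rot"]).as_matrix())
```

```text
[[0.42575915 0.15721799 0.086     ]]
[[208.1787832  121.77777741]
 [222.10125    406.89116291]]
unit [[0.6333 0.2961]
 [0.6343 0.2365]
 [0.5092 0.2389]
 [0.5093 0.2961]] [0.57151552 0.26689667]
tray walls [[0.5073 0.2852]
 [0.5082 0.2483]
 [0.409  0.2475]
 [0.4104 0.2833]]
lip [[0.4016 0.2975]
 [0.3992 0.243 ]
 [0.4056 0.2425]
 [0.4048 0.2977]]
mat [[ 0.4976947   0.08217751]
 [ 0.50587441  0.01014952]
 [ 0.38559031 -0.00388541]
 [ 0.37683204  0.06731244]] [0.44149786 0.03893851]
[[ 8.97910238e-01  4.40178170e-01 -6.18535416e-04]
 [ 4.40178481e-01 -8.97908043e-01  2.01275103e-03]
 [ 3.30581140e-04 -2.07953574e-03 -9.99997783e-01]]
```

View pics/u2.png

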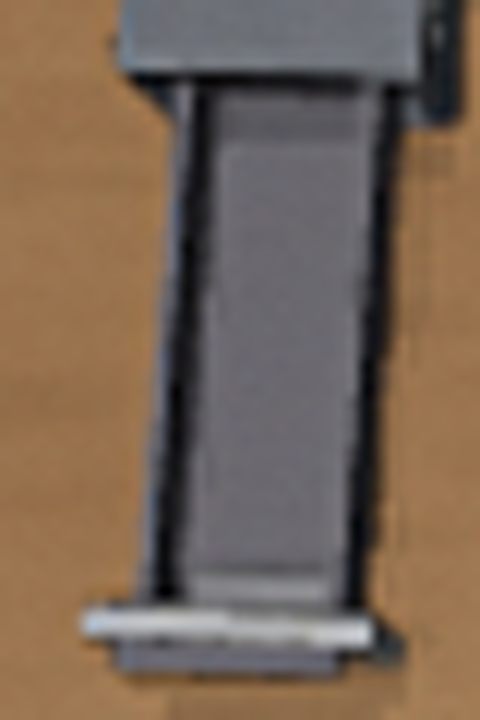

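View pics/u1.png

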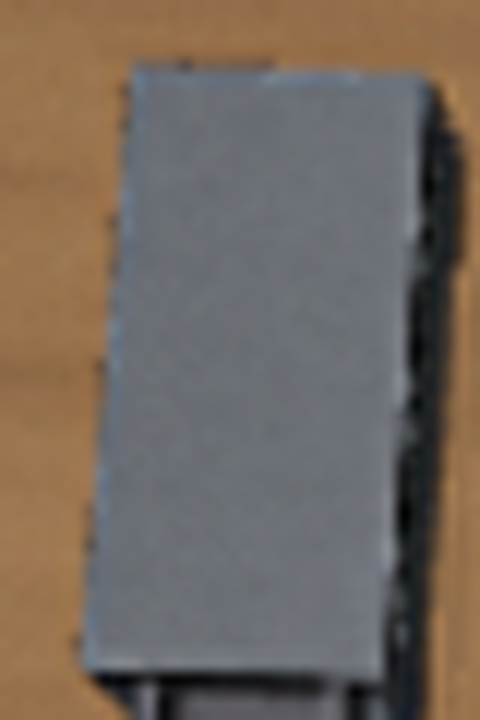

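```bash
cat >> h.py <<'E'
def go(x,y,z,yaw,level=True):
    """print increment from measured pose to target (tool x at yaw deg, z down)"""
    from plant import ctrl
    from scipy.spatial.transform import Rotation as R
    s=ctrl.get_state(); A=R.from_quat(s["tcp_rot"])
    c,q=np.cos(np.radians(yaw)),np.sin(np.radians(yaw))
    B=R.from_matrix(np.array([[c,q,0],[q,-c,0],[0,0,-1.]]))
    r=(A.inv()*B).as_rotvec(); dl=A.inv().apply(np.array([x,y,z])-s["eef_pos"])*100
    n=max(np.linalg.norm(dl)/4.17,np.degrees(np.linalg.norm(r))/7.16)
    print("t%.2f pos %s F %s open %.3f | "%(s["time"],s["eef_pos"].round(4),s["contact_force"].round(1),s["opening"])+" ".join("%.3f"%v for v in r)+"  "+" ".join("%.2f"%v for v in dl)+"  rows %.1f"%n)
E
python3 -c "
from h import *
go(.45,-.35,.47,26.1);go(.55,-.05,.47,26.1)"
```

```text
t0.10 pos [ 0.297  -0.6056  0.2441] F [-0.7  0.4  0.4] open 1.002 | -0.002 -0.000 0.000  25.00 -16.26 -22.55  rows 9.0
t0.10 pos [ 0.297  -0.6056  0.2441] F [-0.7  0.4  0.4] open 1.002 | -0.002 -0.000 0.000  47.18 -38.79 -22.49  rows 15.6
```

Emit:
servo_tool(increments="0 0 0 25 -16.3 -22.6 5; 0 0 0 25 -16.3 -22.6 5; 0 0 0 25 -16.3 -22.6 5; 0 0 0 25 -16.3 -22.6 5; 0 0 0 25 -16.3 -22.6 5; 0 0 0 25 -16.3 -22.6 5; 0 0 0 25 -16.3 -22.6 5; 0 0 0 25 -16.3 -22.6 5; 0 0 0.1 47.2 -38.8 -22.5 5; 0 0 0.2 47.2 -38.8 -22.5 5", grip_force=60)

```text
time: 0.93
eef_pos: [0.4617, -0.2982, 0.4541]
tcp_rot: [0.992, 0.125, 0.001, 0.001]
contact_force: [0.7, -0.6, 1.0]
opening: 0.585
```

```bash
python3 -c "
from h import *
go(.55,-.05,.47,10);go(.46,.14,.30,3.7);go(.42,.159,.25,3.7)"
```

```text
t0.93 pos [ 0.4617 -0.2982  0.4541] F [ 0.7 -0.6  1. ] open 0.585 | 0.002 -0.002 0.076  14.70 -21.86 -1.62  rows 6.3
t0.93 pos [ 0.4617 -0.2982  0.4541] F [ 0.7 -0.6  1. ] open 0.585 | 0.002 -0.002 0.186  10.66 -42.54 15.32  rows 11.1
t0.93 pos [ 0.4617 -0.2982  0.4541] F [ 0.7 -0.6  1. ] open 0.585 | 0.002 -0.002 0.186  7.25 -45.38 20.31  rows 12.0
```

Emit:
servo_tool(increments="0 0 0.08 13 -21 -1.6 4.5; 0 0 0.08 13 -21 -1.6 4.5; 0 0 0.08 13 -21 -1.6 4.5; 0 0 0.08 13 -21 -1.6 4.5; 0 0 0.08 13 -21 -1.6 4.5; 0 0 0.18 11 -40 3 4.5; 0 0 0.18 11 -40 6 4.5; 0 0 0.18 11 -42 10 4.5; 0 0 0.18 11 -42 14 4.5; 0 0 0.18 11 -42 14 4.5")

```text
time: 1.77
eef_pos: [0.4766, 0.0744, 0.3677]
tcp_rot: [0.999, 0.038, 0.001, 0.0]
contact_force: [-0.5, 0.2, -0.1]
opening: 0.524
```

```bash
python3 -c "
from h import *
go(.42,.159,.15,3.7);go(.42,.159,.062,3.7)"
```

```text
t1.77 pos [0.4766 0.0744 0.3677] F [-0.5  0.2 -0.1] open 0.524 | 0.000 -0.002 0.012  -5.03 -8.87 21.76  rows 5.8
t1.77 pos [0.4766 0.0744 0.3677] F [-0.5  0.2 -0.1] open 0.524 | 0.000 -0.002 0.012  -5.04 -8.87 30.56  rows 7.7
```

Emit:
servo_tool(increments="0 0 0.012 -4 -7 18 4.5; 0 0 0.012 -4 -7 18 4.5; 0 0 0.012 -4 -7 18 4.5; 0 0 0.012 -4 -7 18 4.5; 0 0 0.012 -4 -7 18 4.5; 0 0 0.012 -4 -7 18 4.5; 0 0 0.012 -4 -7 18 4.5; 0 0 0.012 -4 -7 18 4.5")

```text
time: 2.43
eef_pos: [0.4337, 0.1392, 0.1905]
tcp_rot: [0.999, 0.032, 0.002, 0.0]
contact_force: [-0.4, -0.8, 0.8]
opening: 0.526
```

```bash
python3 -c "
from h import *
go(.42,.159,.15,3.7);go(.42,.159,.062,3.7)
p,d,K,T=grab('side','1');crop(p,170,80,270,200,5,'pics/s1.png')
p,d,K,T=grab('top','1');crop(p,180,180,280,280,5,'pics/t1.png')"
```

```text
t2.43 pos [0.4337 0.1392 0.1905] F [-0.4 -0.8  0.8] open 0.526 | 0.000 -0.003 -0.001  -1.26 -2.07 4.04  rows 1.1
t2.43 pos [0.4337 0.1392 0.1905] F [-0.4 -0.8  0.8] open 0.526 | 0.000 -0.003 -0.001  -1.29 -2.07 12.84  rows 3.1
```

View pics/s1.png

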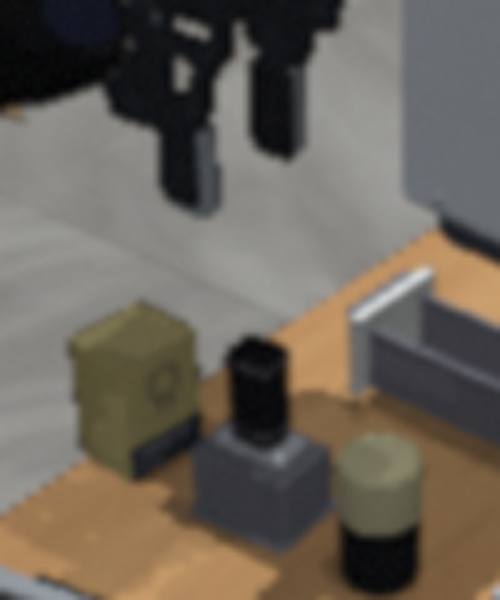

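View pics/t1.png

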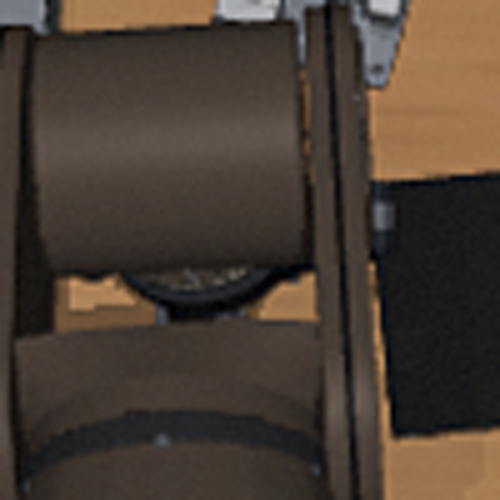

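```bash
python3 -c "
from h import *
p,d,K,T=load('side1.npz')
print((proj([(.4337,.1392,.1805),(.4337,.1392,.1765)],K,T)-[170,80]+.5)*5)
print(ray([216.6,115.4],.179,K,T))
q=proj([(.418,.160,.034)],K,T);print(q)
rim=[240/14-.5+205,420/14-.5+140];print(ray(rim,.034,K,T))
"
```

```text
[[234.05367054 173.14197165]
 [234.5282503  182.44886208]]
[[0.43550124 0.13788928 0.179     ]]
[[220.364375   168.56365449]]
[[0.42234573 0.15915825 0.034     ]]
```

```bash
python3 -c "
from h import *
go(.421,.159,.061,3.7)"
```

```text
t2.53 pos [0.4344 0.139  0.1914] F [-0.4 -0.2 -0.4] open 0.528 | 0.000 -0.006 -0.002  -1.29 -2.08 13.03  rows 3.2
```

Emit:
servo_tool(increments="0 0 0 -1.2 -2.05 3 4.5; 0 0 0 -1.2 -2.05 6 4.5; 0 0 0 -1.2 -2.05 9 4.5;0 0 0 -1.2 -2.05 9 4.5;0 0 0 -1.2 -2.05 9 4.5;0 0 0 -1.2 -2.05 9 4.5")

```text
time: 3.03
eef_pos: [0.4211, 0.159, 0.101]
tcp_rot: [1.0, 0.031, 0.002, -0.0]
contact_force: [-0.1, -0.9, 0.5]
opening: 0.526
```

```bash
python3 -c "
from h import *
go(.421,.159,.061,3.7)
p,d,K,T=grab('side','2');crop(p,170,80,270,200,5,'pics/s2.png')"
```

```text
t3.03 pos [0.4211 0.159  0.101 ] F [-0.1 -0.9  0.5] open 0.526 | -0.000 -0.004 -0.002  -0.03 0.00 4.00  rows 1.0
```

View pics/s2.png

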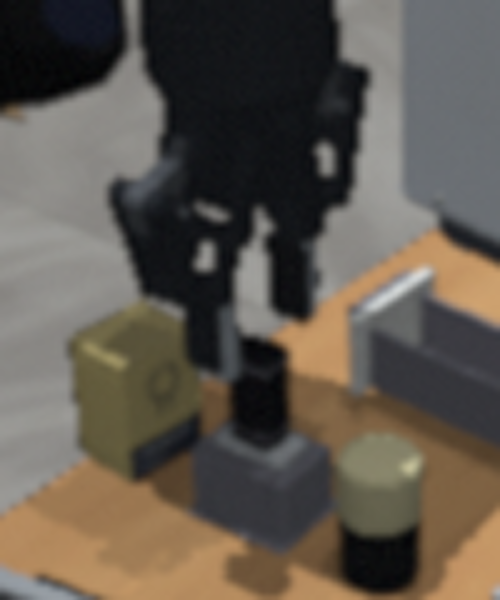

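Emit:
servo_tool(increments="0 0 0 0 0 2 4.5; 0 0 0 0 0 4 4.5; 0 0 0 0 0 4 4.5; 0 0 0 0 0 4 1; 0 0 0 0 0 4 1; 0 0 0 0 0 4 1; 0 0 0 0 0 4 1; 0 0 0 0 0 4 1;0 0 0 0 0 4 1")

```text
time: 3.83
eef_pos: [0.4205, 0.1602, 0.0605]
tcp_rot: [0.999, 0.032, 0.002, -0.001]
contact_force: [-0.5, 4.4, 4.3]
opening: 0.201
```

```bash
python3 -c "
from h import *
go(.421,.159,.061,3.7);go(.421,.159,.161,3.7)
p,d,K,T=grab('side','3');crop(p,170,80,270,200,5,'pics/s3.png')"
```

```text
t3.83 pos [0.4205 0.1602 0.0605] F [-0.5  4.4  4.3] open 0.201 | -0.002 -0.004 -0.001  0.04 0.12 -0.05  rows 0.0
t3.83 pos [0.4205 0.1602 0.0605] F [-0.5  4.4  4.3] open 0.201 | -0.002 -0.004 -0.001  0.08 0.10 -10.05  rows 2.4
```

View pics/s3.png

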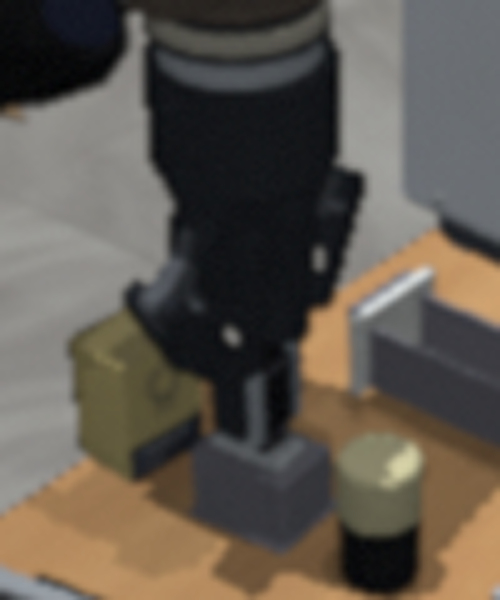

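Emit:
servo_tool(increments="0 0 0 0 0 -3 1; 0 0 0 0 0 -6 1; 0 0 0 0 0 -10 1; 0 0 0 0 0 -12 1; 0 0 0 0 0 -12 1; 0 0 0 0 0 -12 1; 0 0 0 0 0 -12 1")

```text
time: 4.47
eef_pos: [0.4181, 0.1588, 0.1776]
tcp_rot: [0.999, 0.032, -0.001, 0.0]
contact_force: [-0.4, 0.0, -0.8]
opening: 0.202
```

```bash
python3 -c "
from h import *
go(.5975,.1092,.18,-13.3)
p,d,K,T=grab('side','4');crop(p,170,80,270,200,5,'pics/s4.png')
crop(p,240,180,310,260,10,'pics/sj.png')
o=np.array([.6035,.1345]);c,s=np.cos(np.radians(-13.3)),np.sin(np.radians(-13.3));M=np.array([[c,-s],[s,c]])
J=lambda x,y,z:[*(o+M@np.array([x,y])/1000),z/1000]
names='plateNL plateNR barrelc collar guide lugL'.split()
P=[J(-42,-72,10),J(42,-72,10),J(0,-62,37),J(0,-33,36),J(0,-19,34),J(-27.75,0,50)]
for n,q in zip(names,proj(P,K,T)): print(n,((q-[240,180]+.5)*10).round(0))
"
```

```text
t4.47 pos [0.4181 0.1588 0.1776] F [-0.4  0.  -0.8] open 0.202 | 0.001 0.001 0.296  17.58 6.09 -0.26  rows 4.5
plateNL [ 21. 445.]
plateNR [303. 694.]
barrelc [202. 437.]
collar [322. 375.]
guide [378. 352.]
lugL [361. 173.]
```

View pics/s4.png

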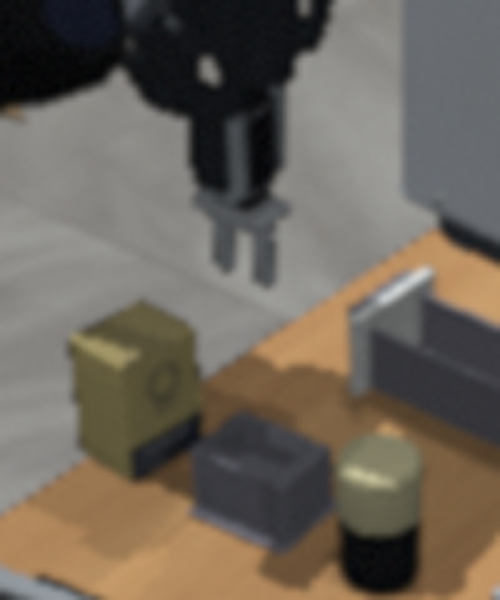

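View pics/sj.png

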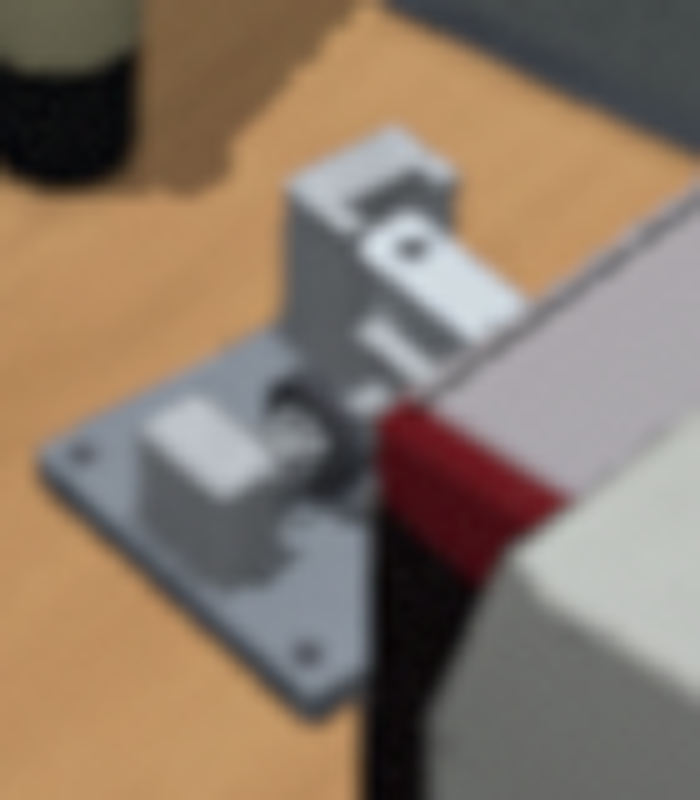

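```bash
python3 -c "
from h import *
p,d,K,T=load('side4.npz')
crop(p,200,95,240,145,14,'pics/fk.png')
for q in [(.4181,.1588,.121),(.4181,.1588,.156)]: print((proj([q],K,T)-[200,95]+.5)*14)
for dx in (-.010,.010): print((proj([(.4181+dx,.1588+dx*.065,.121)],K,T)-[200,95]+.5)*14)
"
```

```text
[[263.2556854  552.28323921]]
[[252.71917055 339.09102144]]
[[208.24735902 531.13612806]]
[[318.78520725 573.63071599]]
```

View pics/fk.png

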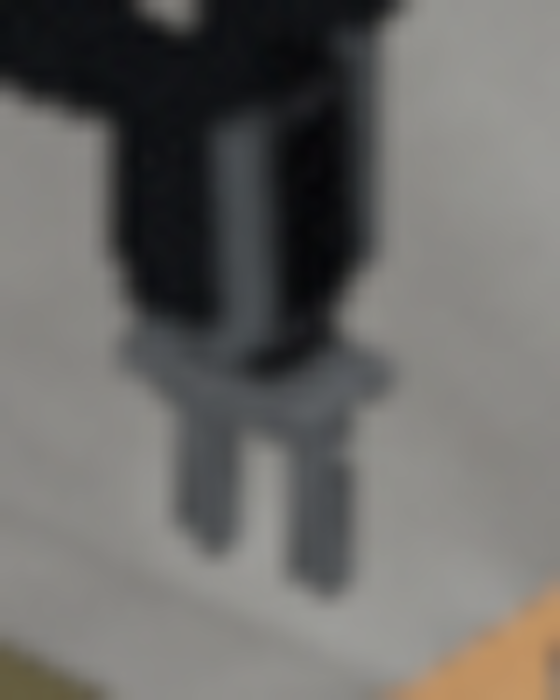

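```bash
python3 -c "
from h import *
p,d,K,T=load('side4.npz')
f=lambda a,z: ray((np.array(a)+.5)/10-.5+[240,180],z,K,T)[0,:2]
o=np.array([.6035,.1345]);c,s=np.cos(np.radians(-13.3)),np.sin(np.radians(-13.3));M=np.array([[c,-s],[s,c]])
for n,px,j in [('NL',(42,457),(-42,-72,10)),('NLb',(40,480),(-42,-72,0)),('NR',(316,700),(42,-72,10)),('NRb',(316,722),(42,-72,0)),('barrel',(208,450),(0,-62,37)),('lugNW',(395,128),(-37.5,14.5,50)),('lugW',(288,187),(-37.5,-14.5,50)),('lugE',(458,182),(-18,14.5,50)),('hole',(411,247),(-15.2,0,40))]:
    w=f(px,j[2]/1000); print(n,(w-M@np.array(j[:2])/1000).round(4))
"
```

```text
NL [0.609  0.1343]
NLb [0.606  0.1372]
NR [0.6063 0.1346]
NRb [0.6042 0.1381]
barrel [0.6067 0.1324]
lugNW [0.6069 0.1334]
lugW [0.6079 0.1343]
lugE [0.6069 0.132 ]
hole [0.6052 0.1353]
```

```bash
python3 -c "
from h import *
go(.600,.109,.15,-13.3)"
```

```text
t4.52 pos [0.4177 0.1588 0.1768] F [-0.2  0.4 -1. ] open 0.202 | 0.001 0.003 0.296  17.88 6.13 2.63  rows 4.6
```

Emit:
servo_tool(increments="0 0 0.1 6 2.1 0 1; 0 0 0.2 12 4.2 1 1; 0 0 0.297 17.8 6.1 2.5 1;0 0 0.297 17.8 6.1 2.5 1; 0 0 0.297 17.8 6.1 2.5 1; 0 0 0.297 17.8 6.1 2.5 1; 0 0 0.297 17.8 6.1 2.5 1;0 0 0.297 17.8 6.1 2.5 1; 0 0 0.297 17.8 6.1 2.5 1")

```text
time: 5.27
eef_pos: [0.5988, 0.11, 0.1525]
tcp_rot: [0.993, -0.116, -0.001, 0.0]
contact_force: [0.6, 0.2, -0.3]
opening: 0.203
```

```bash
python3 -c "
from h import *
go(.600,.109,.15,-13.3)
p,d,K,T=grab('side','5');crop(p,240,140,310,240,8,'pics/s5.png')
P=np.array([.6,.109]);x=np.array([np.cos(np.radians(-13.3)),np.sin(np.radians(-13.3))])
p,d,K,T=grab('top','5');crop(p,210,130,290,210,8,'pics/t5.png')"
```

```text
t5.27 pos [0.5988 0.11   0.1525] F [ 0.6  0.2 -0.3] open 0.203 | 0.001 0.002 -0.000  0.14 0.07 0.25  rows 0.1
```

View pics/s5.png

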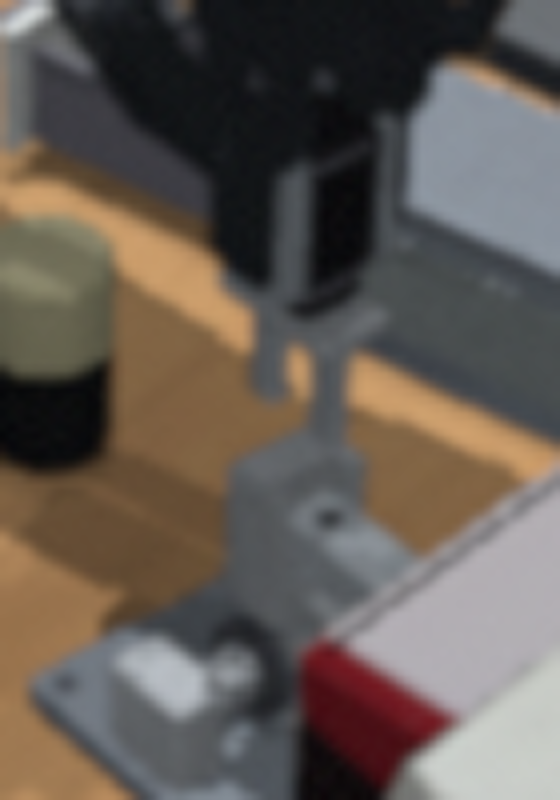

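View pics/t5.png

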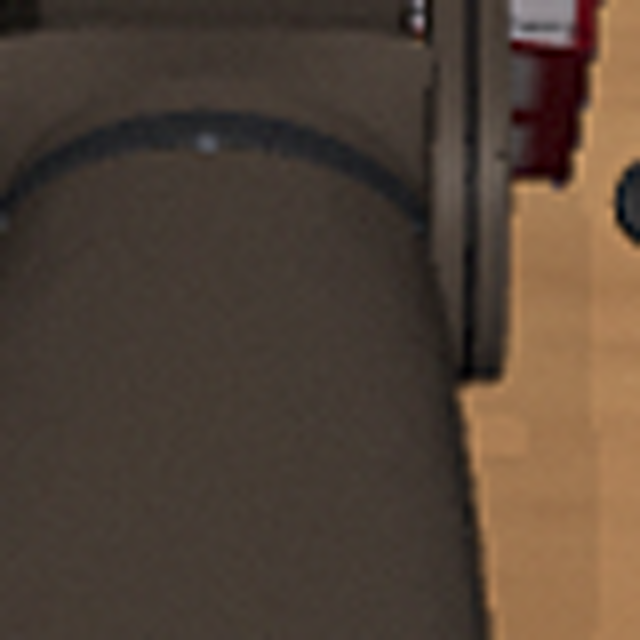

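Emit:
servo_tool(increments="0 0 0 0.12 0.07 2 1; 0 0 0 0.12 0.07 4 1; 0 0 0 0.12 0.07 5.2 1; 0 0 0 0.12 0.07 5.2 1; 0 0 0 0.12 0.07 5.2 1")

```text
time: 5.78
eef_pos: [0.6006, 0.1089, 0.101]
tcp_rot: [0.993, -0.116, -0.001, 0.0]
contact_force: [0.1, 1.0, -0.8]
opening: 0.205
```

```bash
python3 -c "
from h import *
go(.600,.109,.0705,-13.3)
p,d,K,T=grab('side','6');crop(p,240,160,310,240,10,'pics/s6.png')
x=np.array([np.cos(np.radians(-13.3)),np.sin(np.radians(-13.3))]);P=np.array([.6,.109])
for t in(-10,10): print((proj([[*(P+x*t/1000),.044]],K,T)-[240,160]+.5)*10)
"
```

```text
t5.78 pos [0.6006 0.1089 0.101 ] F [ 0.1  1.  -0.8] open 0.205 | 0.000 0.002 -0.001  -0.05 0.00 3.05  rows 0.7
[[326.81440936 506.00057273]]
[[396.93433341 562.11080063]]
```

View pics/s6.png

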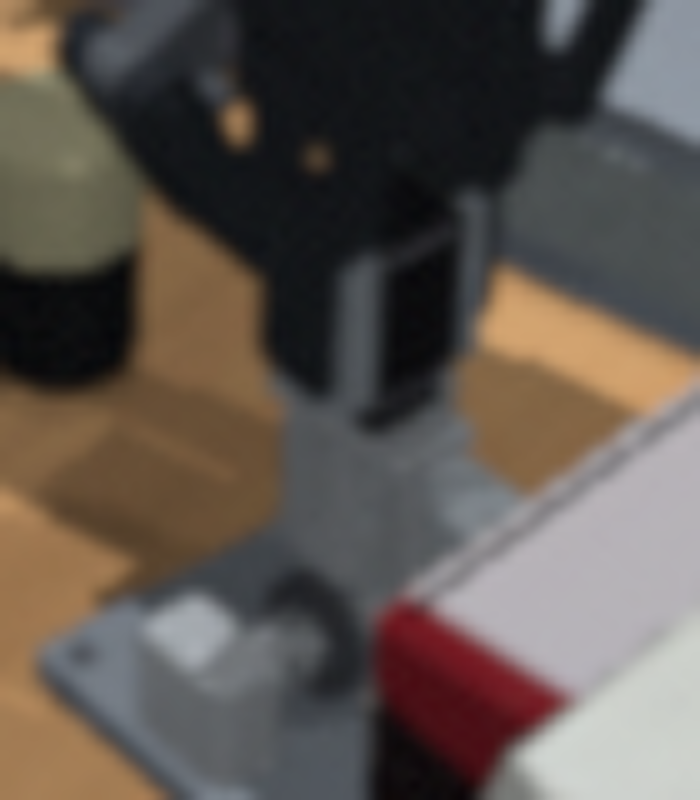

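Emit:
servo_tool(increments="0 0 0 -0.05 0 0.5 1; 0 0 0 -0.05 0 1 1; 0 0 0 -0.05 0 1.4 1; 0 0 0 -0.05 0 1.4 1")

```text
time: 6.17
eef_pos: [0.6003, 0.1087, 0.0865]
tcp_rot: [0.993, -0.116, -0.001, 0.0]
contact_force: [-0.2, 0.2, -1.7]
opening: 0.203
```

Emit:
servo_tool(increments="0 0 0 0 0 0.4 1; 0 0 0 0 0 0.8 1; 0 0 0 0 0 0.8 1")

```text
time: 6.42
eef_pos: [0.6003, 0.1088, 0.0784]
tcp_rot: [0.993, -0.116, -0.001, 0.0]
contact_force: [-0.2, -0.4, -0.0]
opening: 0.202
```

```bash
python3 -c "
from h import *
go(.600,.109,.0705,-13.3)"
```

```text
t6.42 pos [0.6003 0.1088 0.0784] F [-0.2 -0.4 -0. ] open 0.202 | 0.000 0.002 -0.001  -0.03 -0.02 0.79  rows 0.2
```

Emit:
servo_tool(increments="0 0 0 0 0 0.4 1; 0 0 0 0 0 0.8 1; 0 0 0 0 0 0.8 1;0 0 0 0 0.2 0.8 1; 0 0 0 0 0.4 0.8 1; 0 0 0 0 0.6 0.8 1; 0 0 0 0 0.6 0.8 1; 0 0 0 0 0.6 0.8 1")

```text
time: 7.08
eef_pos: [0.5993, 0.1032, 0.0711]
tcp_rot: [0.993, -0.117, -0.0, -0.0]
contact_force: [-0.1, 3.7, -3.2]
opening: 0.203
```

Emit:
servo_tool(increments="0 0 0 0 0.2 0 1; 0 0 0 0 0.4 0 1; 0 0 0 0 0.6 0 1; 0 0 0 0 0.8 0 1; 0 0 0 0 0.9 0 1; 0 0 0 0 0.9 0 1")

```text
time: 7.58
eef_pos: [0.5971, 0.0944, 0.0712]
tcp_rot: [0.993, -0.117, -0.0, -0.001]
contact_force: [-0.1, 5.9, -3.7]
opening: 0.199
```

```bash
python3 -c "
from h import *
go(.600,.109,.0705,-13.3)
p,d,K,T=grab('side','7');crop(p,240,160,310,240,10,'pics/s7.png')"
```

```text
t7.58 pos [0.5971 0.0944 0.0712] F [-0.1  5.9 -3.7] open 0.199 | -0.001 0.001 -0.002  -0.06 -1.49 0.07  rows 0.4
```

View pics/s7.png

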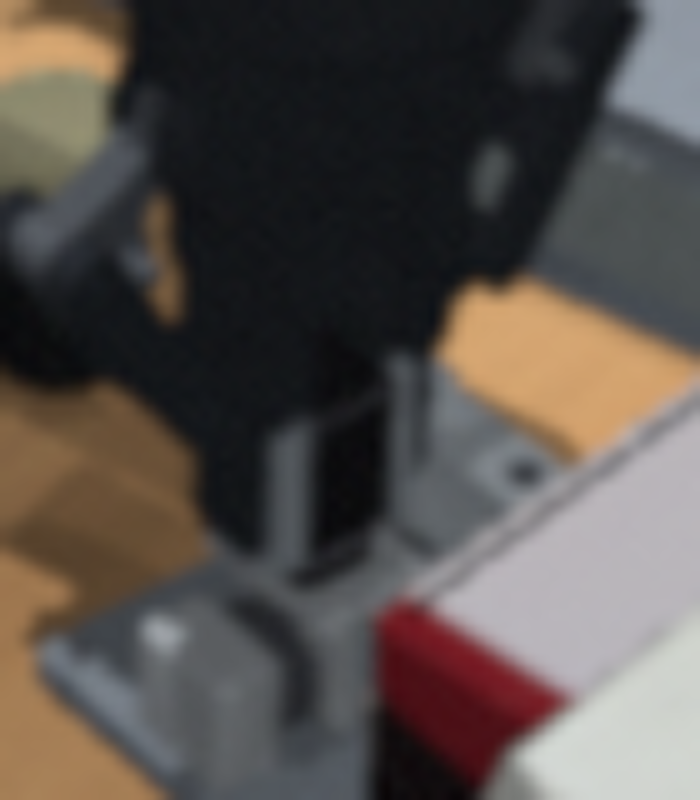

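Emit:
servo_tool(increments="0 0 0 0 -0.3 -0.1 1; 0 0 0 0 -0.6 -0.3 1; 0 0 0 0 -0.9 -0.5 1; 0 0 0 0 -1.25 -0.5 1; 0 0 0 0 -1.25 -0.5 1; 0 0 0 0 -1.25 -0.5 1")

```text
time: 8.13
eef_pos: [0.6002, 0.1063, 0.0768]
tcp_rot: [0.993, -0.116, -0.0, 0.0]
contact_force: [-2.4, 2.1, -0.2]
opening: 0.202
```

Emit:
servo_tool(increments="0 0 0 0 0 -1 1; 0 0 0 0 0 -3 1; 0 0 0 0 0 -6 1; 0 0 0 0 0 -10 1; 0 0 0 0 0 -10 1; 0 0 0 0 0 -10 1; 0 0 0 0 0 -10 1")

```text
time: 8.72
eef_pos: [0.6011, 0.1055, 0.1778]
tcp_rot: [0.993, -0.116, 0.002, 0.001]
contact_force: [-0.2, -0.1, -0.8]
opening: 0.203
```

```bash
python3 -c "
from h import *
go(.418,.159,.18,3.7);
p,d,K,T=grab('side','8');crop(p,240,130,310,240,7,'pics/s8.png')"
```

```text
t8.72 pos [0.6011 0.1055 0.1778] F [-0.2 -0.1 -0.8] open 0.203 | 0.001 -0.003 -0.298  -19.05 -0.97 -0.29  rows 4.6
```

View pics/s8.png

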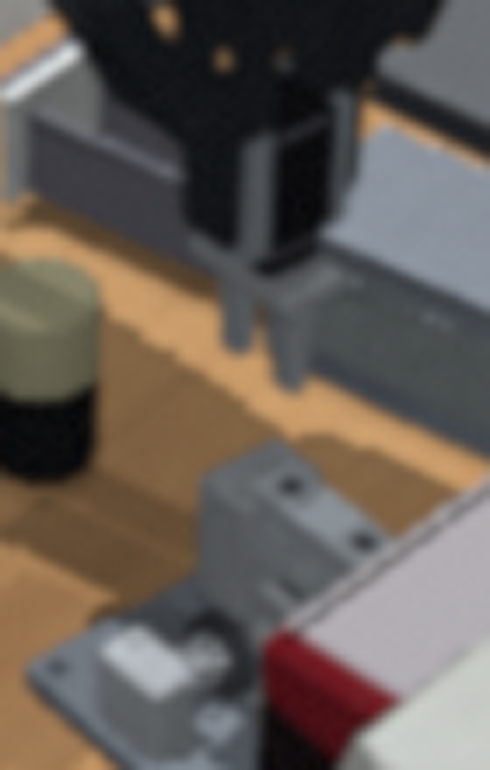

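Emit:
servo_tool(increments="0 0 -0.1 -6 0 0 1; 0 0 -0.2 -12 -0.5 0 1; 0 0 -0.298 -18.8 -1 0 1; 0 0 -0.298 -18.8 -1 0 1; 0 0 -0.298 -18.8 -1 0 1; 0 0 -0.298 -18.8 -1 0 1; 0 0 -0.298 -18.8 -1 0 1; 0 0 -0.298 -18.8 -1 0 1; 0 0 -0.298 -18.8 -1 0 1")

```text
time: 9.52
eef_pos: [0.4208, 0.1591, 0.1763]
tcp_rot: [0.999, 0.032, 0.0, 0.0]
contact_force: [0.5, 0.2, -0.4]
opening: 0.203
```

```bash
python3 -c "
from h import *
go(.4205,.1603,.12,3.7);
p,d,K,T=grab('side','9');crop(p,200,95,240,145,14,'pics/s9.png')
from plant import ctrl
e=ctrl.get_state()['eef_pos']
for dx in (-.010,.010): print((proj([(e[0]+dx,e[1]+dx*.065,e[2]-.0565)],K,T)-[200,95]+.5)*14)"
```

```text
t9.52 pos [0.4208 0.1591 0.1763] F [ 0.5  0.2 -0.4] open 0.203 | 0.000 -0.000 -0.001  -0.02 -0.13 5.63  rows 1.4
[[223.77661363 543.74156631]]
[[334.51020115 586.37430073]]
```

View pics/s9.png

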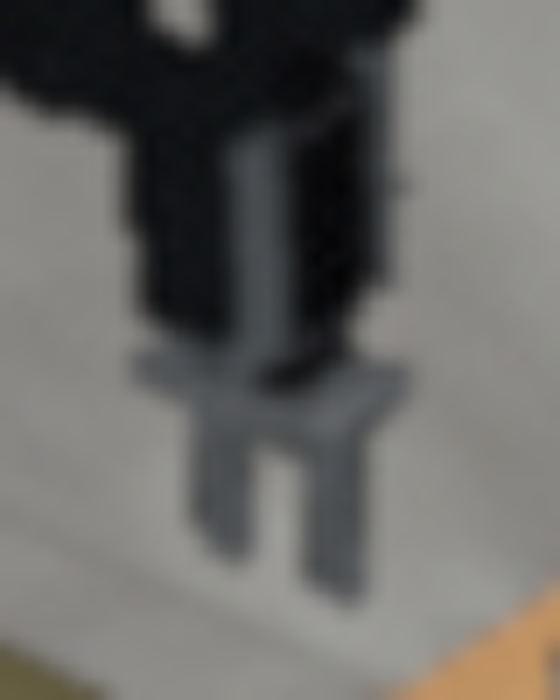

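Emit:
servo_tool(increments="0 0 0 -0.02 -0.14 3 1; 0 0 0 -0.02 -0.14 5.6 1; 0 0 0 -0.02 -0.14 5.6 1; 0 0 0 -0.02 -0.14 5.6 1; 0 0 0 -0.02 -0.14 5.6 1; 0 0 0 -0.02 -0.14 8 1; 0 0 0 -0.02 -0.14 10 1; 0 0 0 -0.02 -0.14 10 1; 0 0 0 -0.02 -0.14 10 1")

```text
time: 10.32
eef_pos: [0.425, 0.1616, 0.0832]
tcp_rot: [0.999, 0.032, 0.005, -0.0]
contact_force: [-5.6, -0.6, 20.4]
opening: 0.201
```

```bash
python3 -c "
from h import *
go(.4205,.1603,.0605,3.7)"
```

```text
t10.32 pos [0.425  0.1616 0.0832] F [-5.6 -0.6 20.4] open 0.201 | -0.001 -0.010 0.000  -0.48 0.11 2.26  rows 0.6
```

Emit:
servo_tool(increments="0 0 0 0 0 -1.5 1; 0 0 0 0 0 -3 1; 0 0 0 0 0 -3 1; 0 0 0 0 0 -3 1;0 0 0 0 0 -3 1")

```text
time: 10.73
eef_pos: [0.4198, 0.1609, 0.1068]
tcp_rot: [0.999, 0.032, 0.001, -0.0]
contact_force: [-0.5, 0.4, -1.4]
opening: 0.198
```

```bash
python3 -c "
from h import *
go(.4205,.1603,.0605,3.7)
p,d,K,T=grab('side','10');crop(p,195,120,245,190,11,'pics/s10.png')
from plant import ctrl
e=ctrl.get_state()['eef_pos']
for dx in (-.010,.010): print((proj([(e[0]+dx,e[1]+dx*.065,e[2]-.0565)],K,T)-[195,120]+.5)*11)"
```

```text
t10.73 pos [0.4198 0.1609 0.1068] F [-0.5  0.4 -1.4] open 0.198 | -0.000 -0.001 0.000  0.06 0.06 4.63  rows 1.1
[[247.80397275 457.24250716]]
[[330.835292   491.90488155]]
```

View pics/s10.png

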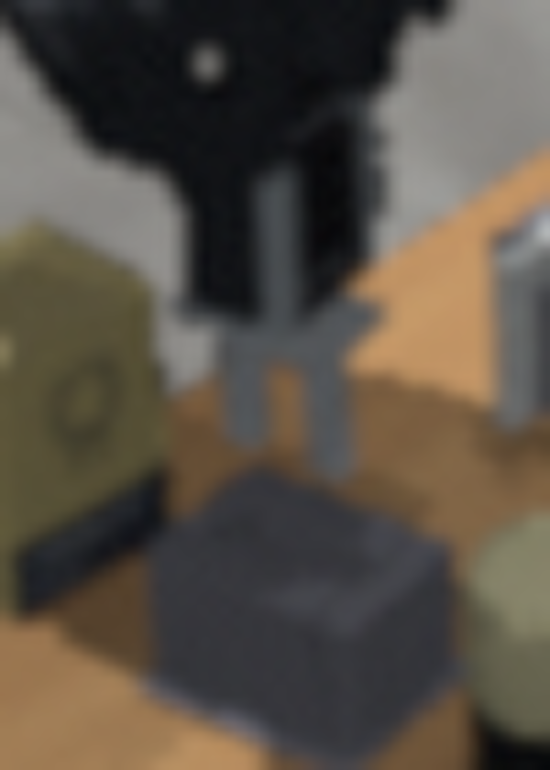

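```bash
python3 -c "
from h import *
p,d,K,T=load('side5.npz')
p=np.clip(p.astype(float)*1.8,0,255).astype(np.uint8)
crop(p,204,155,240,192,18,'pics/st.png')
for z in (.034,.002):
  for sx,sy in ((-1,-1),(1,-1),(1,1),(-1,1)):
    a=np.radians(3.7);x=sx*.0165;y=sy*.0055
    print(z,sx,sy,((proj([(.4205+x*np.cos(a)-y*np.sin(a),.1603+x*np.sin(a)+y*np.cos(a),z)],K,T)-[204,155]+.5)*18).round(0))
"
```

```text
0.034 -1 -1 [[183. 235.]]
0.034 1 -1 [[405. 330.]]
0.034 1 1 [[461. 284.]]
0.034 -1 1 [[239. 191.]]
0.002 -1 -1 [[195. 449.]]
0.002 1 -1 [[413. 545.]]
0.002 1 1 [[468. 498.]]
0.002 -1 1 [[251. 404.]]
```

View pics/st.png

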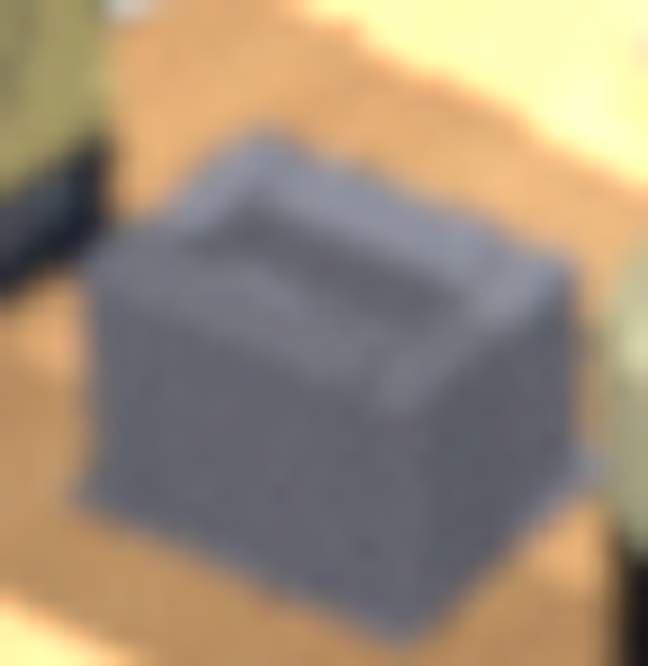

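```bash
python3 -c "
from h import *
p,d,K,T=load('side10.npz')
p=np.clip(p.astype(float)*2,0,255).astype(np.uint8)
crop(p,205,138,235,180,18,'pics/st2.png')
from plant import ctrl
e=ctrl.get_state()['eef_pos'];print(e)
a=np.radians(3.7)
for z in (.0515,.0565):
  for x,y in ((-14,-3),(-6,-3),(6,-3),(14,-3),(14,3)):
    x/=1000;y/=1000
    print(z,x,y,((proj([(e[0]+x*np.cos(a)-y*np.sin(a),e[1]+x*np.sin(a)+y*np.cos(a),e[2]-z)],K,T)-[205,138]+.5)*18).round(0))
print(((proj([(.4205,.1603,.034)],K,T)-[205,138]+.5)*18).round(0))
"
```

```text
[0.41929863 0.16079705 0.10613213]
0.0515 -0.014 -0.003 [[181. 390.]]
0.0515 -0.006 -0.003 [[235. 413.]]
0.0515 0.006 -0.003 [[317. 447.]]
0.0515 0.014 -0.003 [[372. 470.]]
0.0515 0.014 0.003 [[403. 445.]]
0.0565 -0.014 -0.003 [[183. 425.]]
0.0565 -0.006 -0.003 [[237. 448.]]
0.0565 0.006 -0.003 [[318. 482.]]
0.0565 0.014 -0.003 [[373. 505.]]
0.0565 0.014 0.003 [[404. 480.]]
[[303. 566.]]
```

View pics/st2.png

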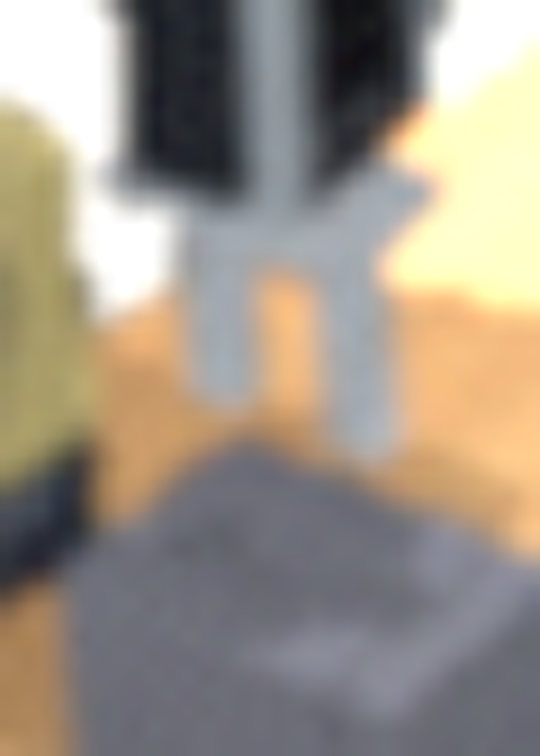

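```bash
python3 -c "
from h import *
go(.4218,.1597,.089,3.5);go(.4218,.1597,.080,3.5)"
```

```text
t10.78 pos [0.4193 0.1608 0.1061] F [ 0.2 -0.8 -1.2] open 0.202 | 0.000 0.000 0.004  0.24 0.13 1.71  rows 0.4
t10.78 pos [0.4193 0.1608 0.1061] F [ 0.2 -0.8 -1.2] open 0.202 | 0.000 0.000 0.004  0.24 0.13 2.61  rows 0.6
```

Emit:
servo_tool(increments="0 0 0 0.25 0.13 0.8 1; 0 0 0 0.25 0.13 1.7 1; 0 0 0 0.25 0.13 1.7 1; 0 0 0 0.25 0.13 2.2 1; 0 0 0 0.25 0.13 2.6 1; 0 0 0 0.25 0.13 2.6 1", grip_force=100)

```text
time: 11.28
eef_pos: [0.4215, 0.16, 0.0793]
tcp_rot: [0.999, 0.032, -0.001, -0.0]
contact_force: [0.7, 1.7, -0.9]
opening: 0.2
```

```bash
python3 -c "
from h import *
go(.4218,.1597,.080,3.5)
from plant import ctrl
print(ctrl.get_state()['wrist_torque'])"
```

```text
t11.28 pos [0.4215 0.16   0.0793] F [ 0.7  1.7 -0.9] open 0.200 | -0.001 0.001 0.003  0.03 0.03 -0.07  rows 0.0
[ 0.3823112  -0.03105803  0.05633042]
```

Emit:
servo_tool(increments="0 0 0 0 -0.05 0.5 1; 0 0 0 0 -0.05 1 1; 0 0 0 0 -0.05 1.5 1; 0 0 0 0 -0.05 1.5 1")

```text
time: 11.62
eef_pos: [0.4212, 0.1601, 0.0641]
tcp_rot: [0.999, 0.032, -0.001, 0.0]
contact_force: [0.0, 1.9, -1.7]
opening: 0.193
```

Emit:
servo_tool(increments="0 0 0 0 -0.05 0.4 1; 0 0 0 0 -0.05 0.7 1; 0 0 0 0 -0.05 0.8 1;0 0 0 0 -0.05 0.9 1; 0 0 0 0 -0.05 0.9 1")

```text
time: 12.03
eef_pos: [0.4219, 0.1611, 0.0563]
tcp_rot: [0.999, 0.032, 0.0, -0.0]
contact_force: [0.2, 3.8, -0.7]
opening: 0.191
```

```bash
python3 -c "
from h import *
go(.4218,.1597,.080,3.5)
p,d,K,T=grab('side','11')
p=np.clip(p.astype(float)*1.6,0,255).astype(np.uint8)
crop(p,195,120,245,190,10,'pics/s11.png')"
```

```text
t12.03 pos [0.4219 0.1611 0.0563] F [ 0.2  3.8 -0.7] open 0.191 | -0.001 -0.000 0.003  -0.02 0.14 -2.37  rows 0.6
```

View pics/s11.png

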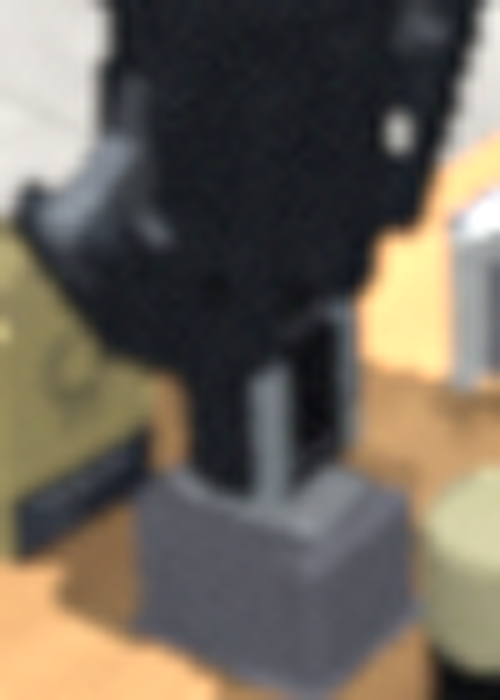

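Emit:
servo_tool(increments="0 0 0 0 0 0.1 1; 0 0 0 0 0 0.15 1; 0 0 0 0 0 0.15 4.5; 0 0 0 0 0 0 4.5; 0 0 0 0 0 0 4.5; 0 0 0 0 0 -0.3 4.5; 0 0 0 0 0 -3 4.5; 0 0 0 0 0 -6 4.5;0 0 0 0 0 -10 4.5; 0 0 0 0 0 -13 4.5")

```text
time: 12.92
eef_pos: [0.4222, 0.1605, 0.189]
tcp_rot: [0.999, 0.032, 0.001, 0.0]
contact_force: [-0.3, 0.8, 0.3]
opening: 0.525
```

```bash
python3 -c "
from h import *
go(.606,.1343,.15,-13.3)
p,d,K,T=grab('side','12')
p=np.clip(p.astype(float)*1.3,0,255).astype(np.uint8)
crop(p,180,100,330,240,5,'pics/s12.png')"
```

```text
t12.92 pos [0.4222 0.1605 0.189 ] F [-0.3  0.8  0.3] open 0.525 | 0.000 -0.002 0.297  18.16 3.80 3.93  rows 4.5
```

View pics/s12.png

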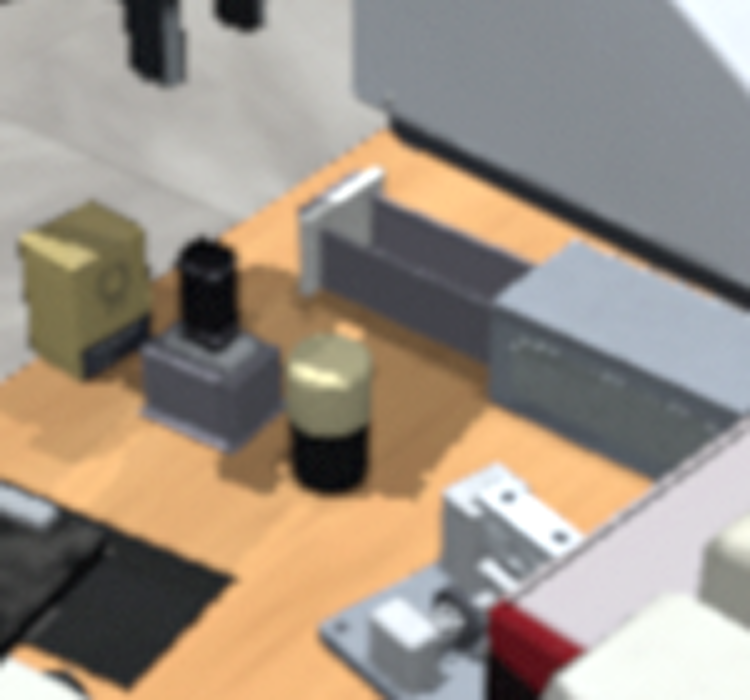

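Emit:
servo_tool(increments="0 0 0.1 6 1.3 0 3.5; 0 0 0.2 12 2.5 1 3.5; 0 0 0.297 18.2 3.8 3.9 3.5;0 0 0.297 18.2 3.8 3.9 3.5;0 0 0.297 18.2 3.8 3.9 3.5;0 0 0.297 18.2 3.8 3.9 3.5;0 0 0.297 18.2 3.8 3.9 3.5;0 0 0.297 18.2 3.8 3.9 3.5")

```text
time: 13.63
eef_pos: [0.6052, 0.1346, 0.147]
tcp_rot: [0.993, -0.116, -0.001, 0.0]
contact_force: [-0.0, 0.6, 0.0]
opening: 0.413
```

```bash
python3 -c "
from h import *
go(.606,.1343,.05,-13.3)"
```

```text
t13.63 pos [0.6052 0.1346 0.147 ] F [-0.   0.6  0. ] open 0.413 | 0.001 0.001 0.000  0.10 0.00 9.70  rows 2.3
```

Emit:
servo_tool(increments="0 0 0 0.08 0 3 3.5; 0 0 0 0.08 0 6 3.5; 0 0 0 0.08 0 7 3.5; 0 0 0 0.08 0 7 3.5; 0 0 0 0.08 0 7 3.5", grip_force=60)

```text
time: 14.05
eef_pos: [0.6062, 0.1347, 0.078]
tcp_rot: [0.993, -0.116, -0.0, 0.0]
contact_force: [0.5, 0.0, -0.0]
opening: 0.41
```

```bash
python3 -c "
from h import *
go(.606,.1343,.05,-13.3)
p,d,K,T=grab('side','13')
p=np.clip(p.astype(float)*1.6,0,255).astype(np.uint8)
crop(p,240,130,310,240,7,'pics/s13.png')"
```

```text
t14.05 pos [0.6062 0.1347 0.078 ] F [ 0.5  0.  -0. ] open 0.410 | 0.000 0.000 0.000  -0.01 0.05 2.80  rows 0.7
```

View pics/s13.png

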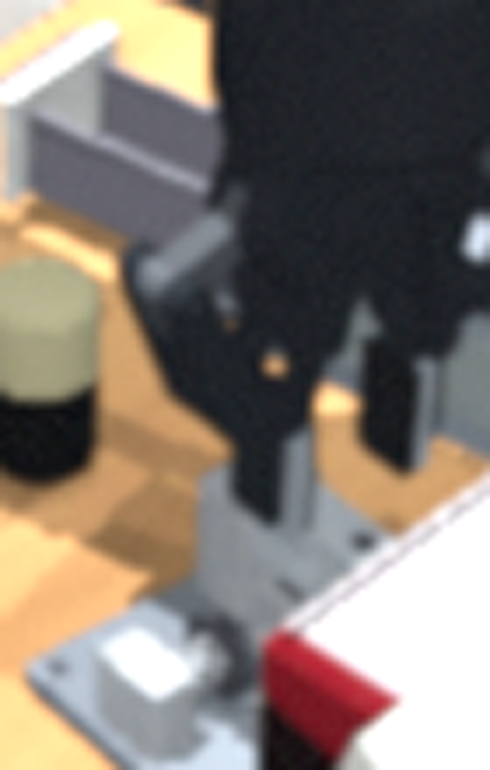

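Emit:
servo_tool(increments="0 0 0 0 0 1 3.5; 0 0 0 0 0 2 3.5; 0 0 0 0 0 2.8 3.5; 0 0 0 0 0 2.8 3.5; 0 0 0 0 0 2.8 3.5")

```text
time: 14.52
eef_pos: [0.6061, 0.1344, 0.0483]
tcp_rot: [0.993, -0.116, -0.001, 0.0]
contact_force: [0.0, 0.4, 0.6]
opening: 0.412
```

Emit:
servo_tool(increments="0 0 0 0 0 0 0.8; 0 0 0 0 0 0 0.8; 0 0 0 0 0 0 0.8; 0 0 0 0 0 0 0.8; 0 0 0 0 0 0 0.8")

```text
time: 14.93
eef_pos: [0.6071, 0.1345, 0.0498]
tcp_rot: [0.993, -0.116, 0.0, -0.0]
contact_force: [0.2, -0.2, -0.0]
opening: 0.167
```

Emit:
servo_tool(increments="0 0 0 0 0 -1 0.8; 0 0 0 0 0 -3 0.8; 0 0 0 0 0 -6 0.8; 0 0 0 0 0 -9 0.8; 0 0 0 0 0 -9 0.8; 0 0 0 0 0 -9 0.8")

```text
time: 15.43
eef_pos: [0.6085, 0.1346, 0.143]
tcp_rot: [0.993, -0.116, 0.003, -0.0]
contact_force: [-0.2, 0.5, -0.1]
opening: 0.17
```

```bash
python3 -c "
from h import *
go(.444,.045,.10,0);go(.444,.045,.0225,0)
p,d,K,T=grab('side','14')
p=np.clip(p.astype(float)*1.6,0,255).astype(np.uint8)
crop(p,240,110,310,220,7,'pics/s14.png')"
```

```text
t15.43 pos [0.6085 0.1346 0.143 ] F [-0.2  0.5 -0.1] open 0.170 | -0.001 -0.006 -0.232  -13.98 12.51 4.19  rows 4.6
t15.43 pos [0.6085 0.1346 0.143 ] F [-0.2  0.5 -0.1] open 0.170 | -0.001 -0.006 -0.232  -14.03 12.52 11.94  rows 5.3
```

View pics/s14.png

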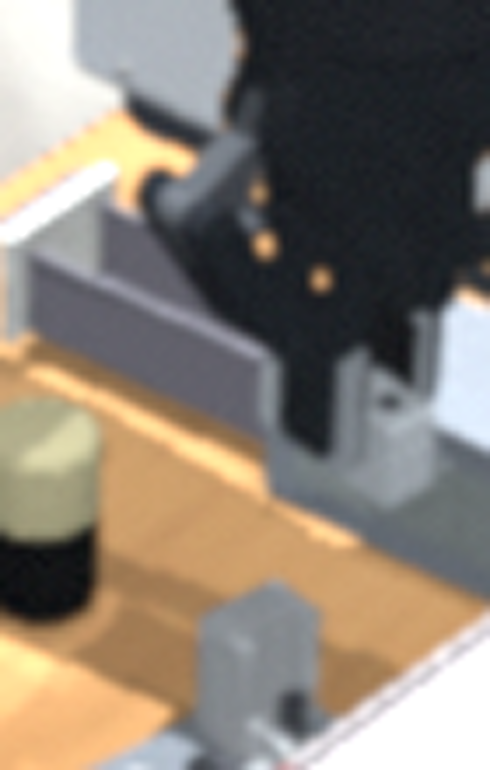

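Emit:
servo_tool(increments="0 0 -0.08 -4.7 4.2 0 0.8; 0 0 -0.16 -9.4 8.4 0 0.8; 0 0 -0.232 -14 12.5 2 0.8; 0 0 -0.232 -14 12.5 4.2 0.8; 0 0 -0.232 -14 12.5 4.2 0.8; 0 0 -0.232 -14 12.5 4.2 0.8; 0 0 -0.232 -14 12.5 4.2 0.8; 0 0 -0.232 -14 12.5 4.2 0.8; 0 0 -0.232 -14 12.5 4.2 0.8")

```text
time: 16.23
eef_pos: [0.4432, 0.0451, 0.0981]
tcp_rot: [1.0, 0.0, 0.001, 0.0]
contact_force: [1.0, 0.4, -0.7]
opening: 0.171
```

```bash
python3 -c "
from h import *
go(.444,.045,.0225,0)
p,d,K,T=grab('side','15')
p=np.clip(p.astype(float)*1.6,0,255).astype(np.uint8)
crop(p,140,110,290,250,5,'pics/s15.png')"
```

```text
t16.23 pos [0.4432 0.0451 0.0981] F [ 1.   0.4 -0.7] open 0.171 | 0.000 -0.002 0.000  0.07 0.01 7.56  rows 1.8
```

View pics/s15.png

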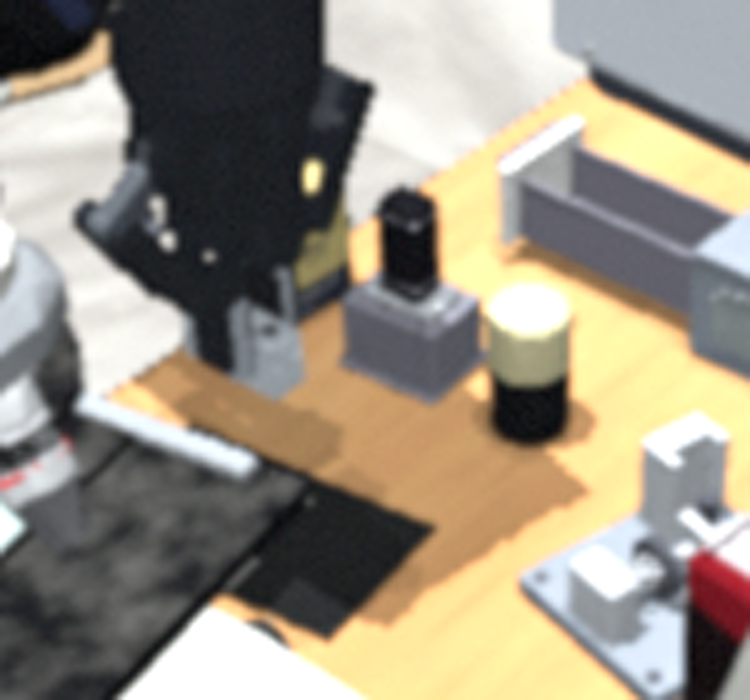

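Emit:
servo_tool(increments="0 0 0 0 0 3 0.8; 0 0 0 0 0 6 0.8; 0 0 0 0 0 7 0.8; 0 0 0 0 0 7.3 0.8; 0 0 0 0 0 7.5 0.8; 0 0 0 0 0 7.6 0.8; 0 0 0 0 0 7.6 0.8;0 0 0 0 0 7.6 0.8")

```text
time: 16.95
eef_pos: [0.443, 0.0449, 0.0227]
tcp_rot: [1.0, -0.0, 0.001, 0.0]
contact_force: [0.0, 0.1, -0.0]
opening: 0.172
```

Lower until contact, then release.

Emit:
servo_tool(increments="0 0 0 0 0 0.05 0.8; 0 0 0 0 0 0.1 0.8; 0 0 0 0 0 0.1 0.8")

```text
time: 17.2
eef_pos: [0.4428, 0.0449, 0.0218]
tcp_rot: [1.0, -0.0, 0.001, 0.0]
contact_force: [-2.0, -0.4, 6.1]
opening: 0.171
```

Emit:
servo_tool(increments="0 0 0 0 0 0 3.5; 0 0 0 0 0 0 3.5; 0 0 0 0 0 0 3.5; 0 0 0 0 0 -2 3.5; 0 0 0 0 0 -5 3.5; 0 0 0 0 0 -8 5; 0 0 0 0 0 -8 6.5; 0 0 -0.1 0 0 -8 6.5; 0 0 -0.22 0 0 -8 6.5; 0 0 -0.34 0 0 -8 6.5")

```text
time: 18.03
eef_pos: [0.4415, 0.045, 0.1001]
tcp_rot: [0.985, 0.172, -0.0, -0.0]
contact_force: [0.2, 0.3, -0.3]
opening: 0.761
```

```bash
python3 -c "
from h import *
go(.443,.0449,.10,90)
p,d,K,T=grab('side','16')
p=np.clip(p.astype(float)*1.6,0,255).astype(np.uint8)
crop(p,140,110,290,250,5,'pics/s16.png')
print(proj([(.443,.045,.026)],K,T)-[140,110])"
```

```text
t18.03 pos [0.4415 0.045  0.1001] F [ 0.2  0.3 -0.3] open 0.761 | -0.000 0.000 -1.225  0.13 0.06 0.01  rows 9.8
[[51.57866437 93.64527642]]
```

View pics/s16.png

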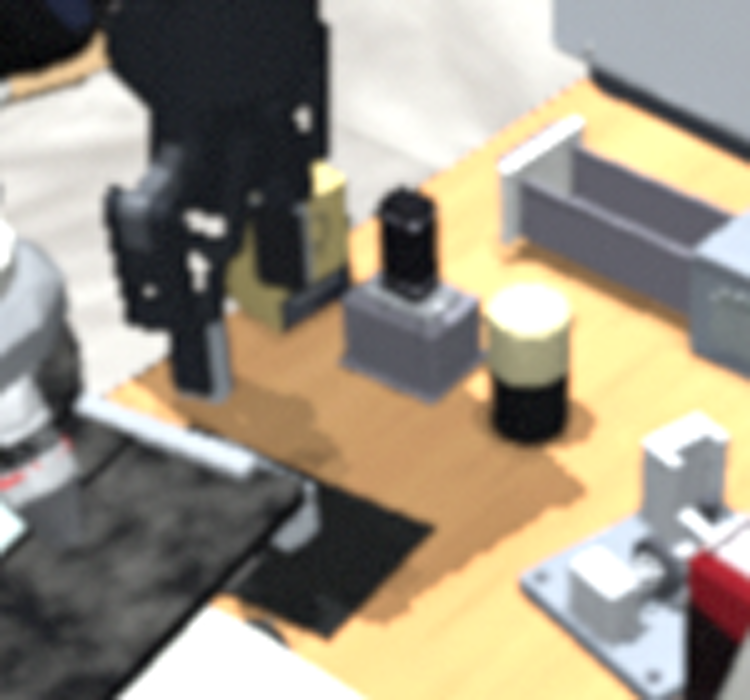

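Emit:
servo_tool(increments="0 0 -0.12 0.1 0.05 0 6.5; 0 0 -0.24 0.1 0.05 0 6.5; 0 0 -0.36 0.1 0.05 0 6.5; 0 0 -0.48 0.1 0.05 0 6.5; 0 0 -0.6 0.1 0.05 0 6.5; 0 0 -0.72 0.1 0.05 0 6.5; 0 0 -0.84 0.1 0.05 0 6.5; 0 0 -0.96 0.1 0.05 0 6.5; 0 0 -1.08 0.1 0.05 0 6.5; 0 0 -1.2 0.1 0.05 0 6.5")

```text
time: 18.92
eef_pos: [0.4425, 0.0449, 0.0997]
tcp_rot: [0.717, 0.697, -0.0, -0.0]
contact_force: [0.6, -0.3, 0.1]
opening: 0.76
```

Emit:
servo_tool(increments="0 0 -0.025 0 0 0 6.5; 0 0 -0.025 0 0 0 6.5; 0 0 -0.025 0 0 0 6.5")

```text
time: 19.17
eef_pos: [0.4427, 0.0449, 0.1]
tcp_rot: [0.71, 0.704, -0.0, -0.0]
contact_force: [0.1, 0.2, 0.7]
opening: 0.758
```

```bash
python3 -c "
from h import *
go(.443,.0449,.018,90)
p,d,K,T=grab('side','17')
crop(np.clip(p.astype(float)*1.6,0,255).astype(np.uint8),140,110,290,250,5,'pics/s17.png')
p,d,K,T=grab('top','17');crop(np.clip(p.astype(float)*1.4,0,255).astype(np.uint8),200,180,320,300,5,'pics/t17.png')"
```

```text
t19.17 pos [0.4427 0.0449 0.1   ] F [0.1 0.2 0.7] open 0.758 | -0.001 -0.000 -0.009  0.00 0.03 8.20  rows 2.0
```

View pics/s17.png

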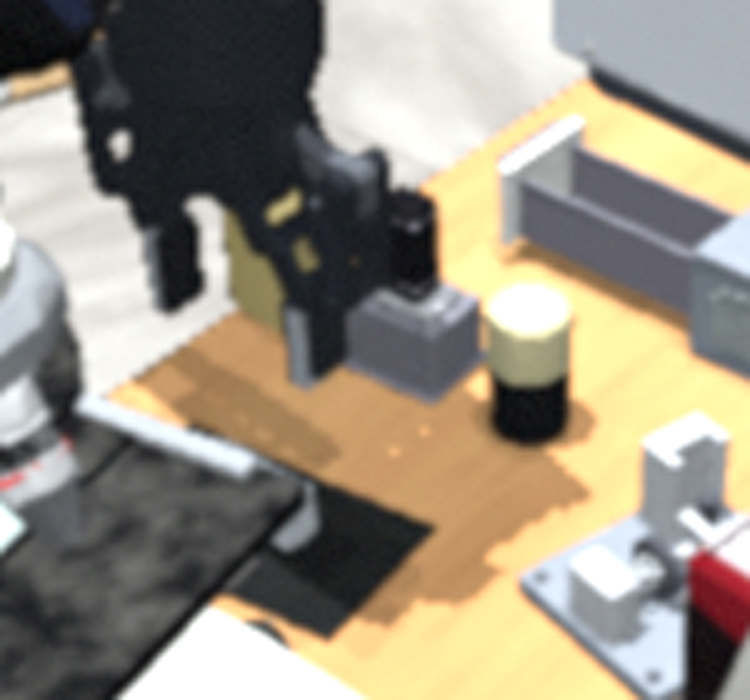

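View pics/t17.png

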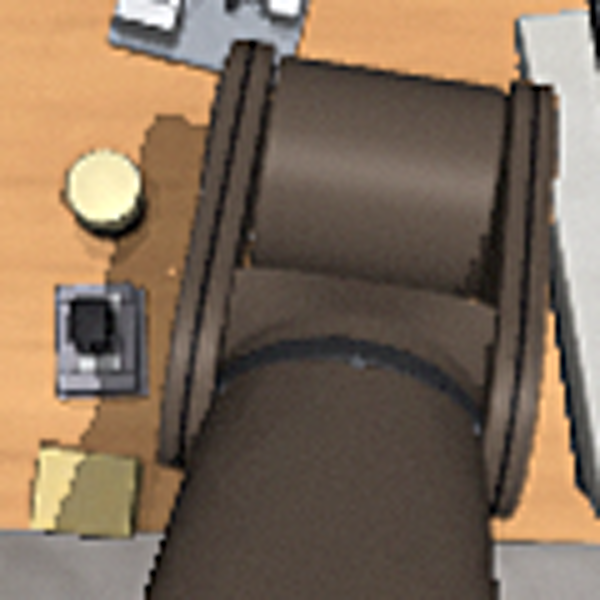

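Emit:
servo_tool(increments="0 0 -0.009 0 0 3 6.5; 0 0 -0.009 0 0 6 6.5; 0 0 -0.009 0 0 8.1 6.5; 0 0 -0.009 0 0 8.1 6.5; 0 0 -0.009 0 0 8.1 6.5; 0 0 -0.009 0 0 8.1 6.5")

```text
time: 19.77
eef_pos: [0.4439, 0.0448, 0.0205]
tcp_rot: [0.706, 0.708, 0.001, 0.001]
contact_force: [0.1, 0.1, 0.3]
opening: 0.763
```

Emit:
servo_tool(increments="0 0 0 0 0 0 4; 0 0 0 0 0 0 4; 0 0 0 0 0 0 4; 0 0 0 0 0 0 4; 0 0 0 0 0 0 4")

```text
time: 20.18
eef_pos: [0.4449, 0.0446, 0.0215]
tcp_rot: [0.706, 0.708, 0.001, 0.002]
contact_force: [-0.3, -0.1, 7.0]
opening: 0.546
```

Emit:
servo_tool(increments="0 0 0 0 0 -0.5 4; 0 0 0 0 0 -2 4; 0 0 0 0 0 -5 4; 0 0 0 0 0 -8 4; 0 0 0 0 0 -10 4; 0 0 0 0 0 -10 4; 0 0 0 0 0 -10 4")

```text
time: 20.77
eef_pos: [0.4436, 0.0448, 0.1207]
tcp_rot: [0.706, 0.708, 0.001, 0.001]
contact_force: [0.1, 0.2, -0.7]
opening: 0.545
```

```bash
python3 -c "
from h import *
go(.459,.2665,.12,89.5)
p,d,K,T=grab('side','18')
crop(np.clip(p.astype(float)*1.6,0,255).astype(np.uint8),140,90,260,220,5,'pics/s18.png')"
```

```text
t20.77 pos [0.4436 0.0448 0.1207] F [ 0.1  0.2 -0.7] open 0.545 | 0.004 0.000 0.012  22.16 1.61 0.07  rows 5.3
```

View pics/s18.png

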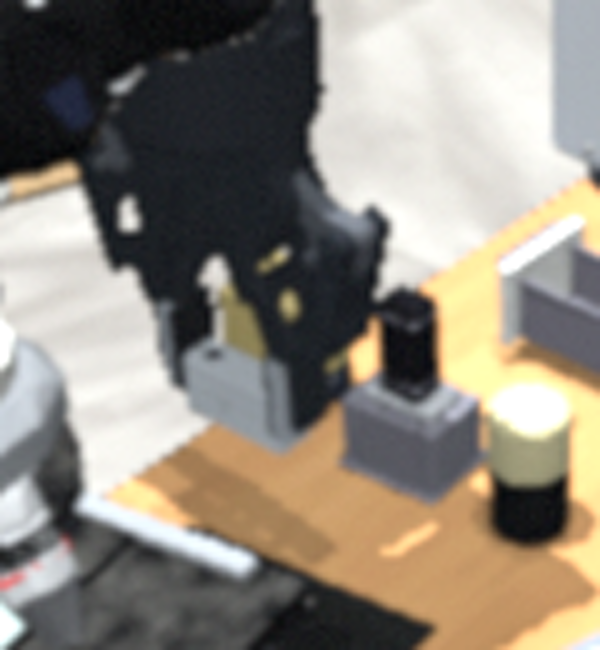

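```bash
python3 -c "
from h import *
p,d,K,T=load('side0.npz')
crop(np.clip(p.astype(float)*1.3,0,255).astype(np.uint8),235,125,300,180,12,'pics/tr.png')
q=lambda x,y,z:((proj([(x,y,z)],K,T)-[235,125]+.5)*12).round(0)[0]
for n,P in dict(fl_r=(.4135,.2665-.017,.043),fl_l=(.4135,.2665+.017,.043),bk_r=(.51,.2665-.017,.043),bk_l=(.51,.2665+.017,.043),lipR=(.403,.2445,.05),lipL=(.403,.2885,.05),unitR=(.512,.237,.056),unitL=(.512,.297,.056)).items(): print(n,q(*P))
"
```

```text
fl_r [126. 259.]
fl_l [238. 181.]
bk_r [547. 445.]
bk_l [656. 360.]
lipR [ 65. 219.]
lipL [211. 120.]
unitR [518. 421.]
unitL [711. 272.]
```

View pics/tr.png

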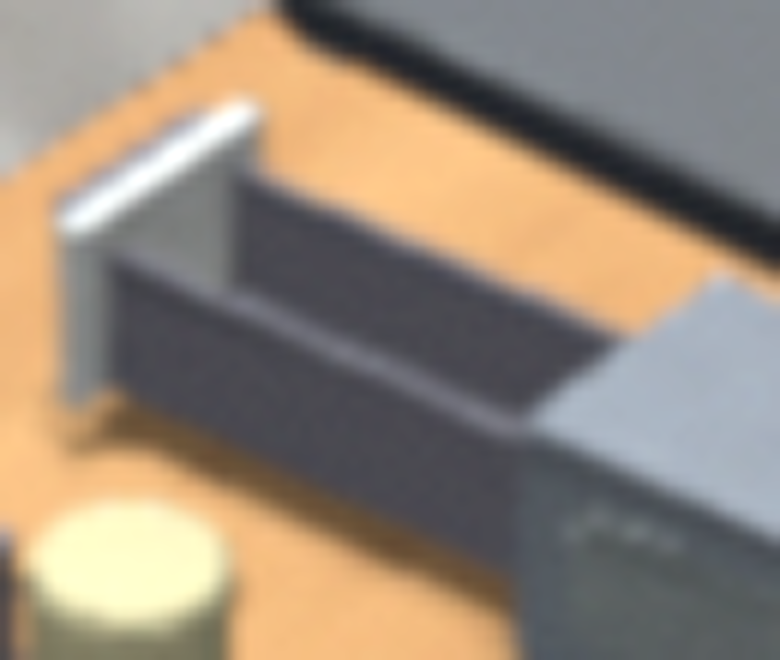

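```bash
python3 -c "
from h import *
go(.462,.2665,.16,89.5)"
```

```text
t20.82 pos [0.4424 0.0449 0.1192] F [-0.4  0.6 -1.7] open 0.550 | -0.000 -0.000 0.012  22.15 2.02 -4.08  rows 5.4
```

Emit:
servo_tool(increments="0 0 0 0 0 -4 4; 0 0 0 4 0.4 -4 4; 0 0 0 8 0.8 -4 4; 0 0 0 12 1.2 -4 4; 0 0 0 16 1.6 -4 4; 0 0 0.01 20 1.9 -4 4; 0 0 0.01 22.2 1.9 -4 4; 0 0 0.01 22.2 1.9 -4 4; 0 0 0.01 22.2 1.9 -4 4; 0 0 0.01 22.2 1.9 -4 4")

```text
time: 21.65
eef_pos: [0.4601, 0.2662, 0.1574]
tcp_rot: [0.71, 0.705, -0.002, -0.001]
contact_force: [0.5, 0.3, -0.9]
opening: 0.539
```

```bash
python3 -c "
from h import *
go(.462,.2665,.09,89.5)"
```

```text
t21.65 pos [0.4601 0.2662 0.1574] F [ 0.5  0.3 -0.9] open 0.539 | -0.004 0.002 0.002  0.05 0.21 6.74  rows 1.6
```

Emit:
servo_tool(increments="0 0 0 0.03 0.15 3 4; 0 0 0 0.03 0.15 6 4; 0 0 0 0.03 0.15 7.5 4; 0 0 0 0.03 0.15 7.5 4; 0 0 0 0.03 0.15 7.5 4;0 0 0 0.03 0.15 7.5 4")

```text
time: 22.15
eef_pos: [0.4637, 0.2666, 0.0854]
tcp_rot: [0.71, 0.704, 0.001, 0.0]
contact_force: [0.5, 0.0, -0.1]
opening: 0.544
```

```bash
python3 -c "
from h import *
go(.462,.2665,.0345,89.5)
p,d,K,T=grab('side','19')
crop(np.clip(p.astype(float)*1.5,0,255).astype(np.uint8),225,95,305,180,8,'pics/s19.png')"
```

```text
t22.15 pos [0.4637 0.2666 0.0854] F [ 0.5  0.  -0.1] open 0.544 | 0.002 -0.000 0.000  -0.02 -0.18 5.09  rows 1.2
```

View pics/s19.png

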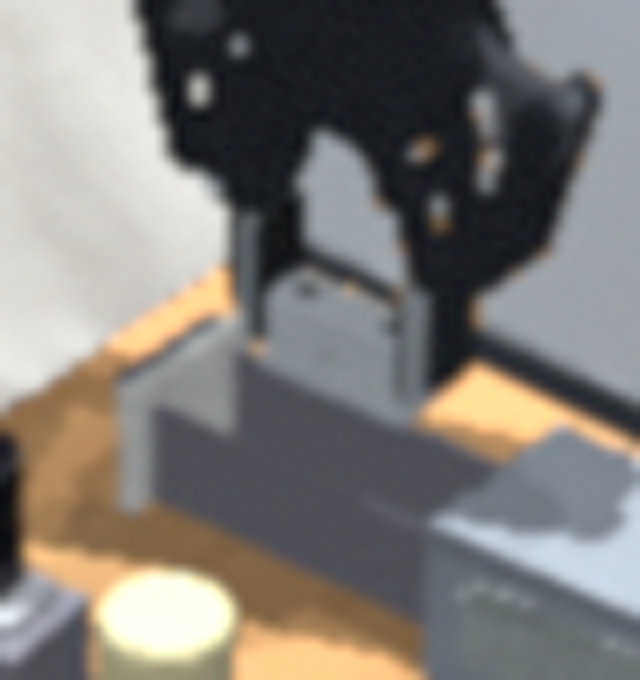

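Emit:
servo_tool(increments="0 0 0 0 -0.1 2 4; 0 0 0 0 -0.1 3.5 4; 0 0 0 0 -0.1 4.3 4; 0 0 0 0 -0.1 4.3 4; 0 0 0 0 -0.1 4.3 4")

```text
time: 22.62
eef_pos: [0.4623, 0.2673, 0.0421]
tcp_rot: [0.71, 0.705, 0.0, 0.0]
contact_force: [-0.1, 0.4, -1.4]
opening: 0.547
```

Emit:
servo_tool(increments="0 0 0 0 0 0.3 4; 0 0 0 0 0 0.5 4; 0 0 0 0 0 0.7 4; 0 0 0 0 0 0.8 4; 0 0 0 0 0 0.8 4")

```text
time: 23.03
eef_pos: [0.4619, 0.2673, 0.0336]
tcp_rot: [0.71, 0.705, 0.0, 0.0]
contact_force: [1.0, -0.2, -0.7]
opening: 0.544
```

Emit:
servo_tool(increments="0 0 0 0 0 0.05 4; 0 0 0 0 0 0.1 4; 0 0 0 0 0 0.12 4; 0 0 0 0 0 0.12 4")

```text
time: 23.37
eef_pos: [0.4629, 0.2673, 0.0335]
tcp_rot: [0.709, 0.705, 0.001, 0.001]
contact_force: [-0.2, -2.9, 6.3]
opening: 0.551
```

Emit:
servo_tool(increments="0 0 0 0 0 -0.05 5.6; 0 0 0 0 0 -0.1 5.6; 0 0 0 0 0 -0.1 5.6; 0 0 0 0 0 -0.1 5.6")

```text
time: 23.7
eef_pos: [0.4615, 0.2672, 0.0329]
tcp_rot: [0.71, 0.705, -0.0, -0.0]
contact_force: [-0.6, 0.8, -0.5]
opening: 0.657
```

Emit:
servo_tool(increments="0 0 0 0 0 -1 5.6; 0 0 0 0 0 -3 5.6; 0 0 0 0 0 -6 5.6; 0 0 0 0 0 -10 5.6; 0 0 0 0 0 -12 4; 0 0 0 0 0 -12 2; 0 0 0 0 0 -12 0")

```text
time: 24.28
eef_pos: [0.4627, 0.2676, 0.1554]
tcp_rot: [0.71, 0.705, 0.002, 0.001]
contact_force: [0.4, -0.5, 0.1]
opening: 0.239
```

```bash
python3 -c "
from h import *
go(.47,.267,.16,0)
p,d,K,T=grab('side','20')
crop(np.clip(p.astype(float)*1.5,0,255).astype(np.uint8),225,95,305,180,8,'pics/s20.png')"
```

```text
t24.28 pos [0.4627 0.2676 0.1554] F [ 0.4 -0.5  0.1] open 0.239 | 0.002 -0.004 1.564  -0.06 0.74 -0.46  rows 12.5
```

View pics/s20.png

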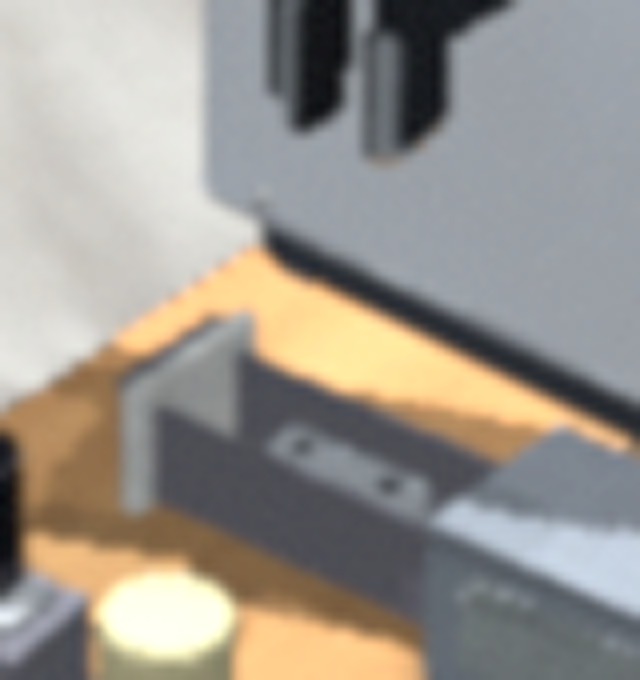

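Emit:
servo_tool(increments="0 0 0 0 -4 0 0; 0 0 0 0 -8 0 0; 0 0 0 0 -9.2 0 0; 0 0 0 0 -9.2 3 0; 0 0 0 0 -9.2 5 0; 0 0 0 0 -9.2 5 0; 0 0 0 0 -9.2 5 0;0 0 0 0 -9.2 5 0")

```text
time: 25.0
eef_pos: [0.3701, 0.2679, 0.1034]
tcp_rot: [0.71, 0.705, -0.0, -0.0]
contact_force: [0.5, 0.6, -0.7]
opening: -0.0
```

```bash
python3 -c "
from h import *
go(.375,.267,.046,89.5)
p,d,K,T=grab('side','21')
crop(np.clip(p.astype(float)*1.5,0,255).astype(np.uint8),205,75,305,180,7,'pics/s21.png')"
```

```text
t25.00 pos [0.3701 0.2679 0.1034] F [ 0.5  0.6 -0.7] open -0.000 | -0.000 0.000 0.002  -0.09 0.49 5.74  rows 1.4
```

View pics/s21.png

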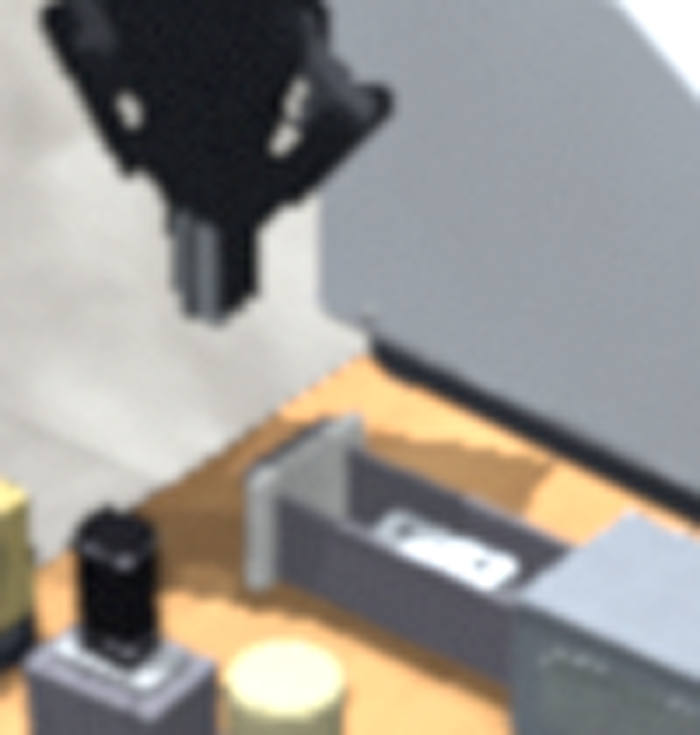

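Emit:
servo_tool(increments="0 0 0 0 0 3 0; 0 0 0 0 0 5.7 0; 0 0 0 0 0 5.7 0; 0 0 0 0 0 5.7 0; 0 0 0 0 0.8 5.7 0; 0 0 0 0 1.6 5.7 0; 0 0 0 0 2.2 5.7 0; 0 0 0 0 2.8 5.7 0; 0 0 0 0 3.4 5.7 0; 0 0 0 0 4 5.7 0")

```text
time: 25.88
eef_pos: [0.4109, 0.2677, 0.0468]
tcp_rot: [0.71, 0.705, 0.001, 0.0]
contact_force: [-1.1, 0.5, 0.2]
opening: 0.003
```

Emit:
servo_tool(increments="0 0 0 0 0.6 0 0; 0 0 0 0 1.2 0 0; 0 0 0 0 1.8 0 0; 0 0 0 0 2.4 0 0; 0 0 0 0 3 0 0; 0 0 0 0 3.6 0 0; 0 0 0 0 4.2 0 0; 0 0 0 0 4.8 0 0; 0 0 0 0 5.4 0 0; 0 0 0 0 6 0 0")

```text
time: 26.72
eef_pos: [0.4702, 0.267, 0.0461]
tcp_rot: [0.71, 0.705, -0.0, -0.0]
contact_force: [-0.8, -0.7, 0.0]
opening: 0.003
```

```bash
python3 -c "
from h import *
go(.4945,.267,.046,89.5)
p,d,K,T=grab('side','22')
crop(np.clip(p.astype(float)*1.5,0,255).astype(np.uint8),225,85,325,190,7,'pics/s22.png')"
```

```text
t26.72 pos [0.4702 0.267  0.0461] F [-0.8 -0.7  0. ] open 0.003 | -0.000 0.000 0.002  0.01 2.43 0.01  rows 0.6
```

View pics/s22.png

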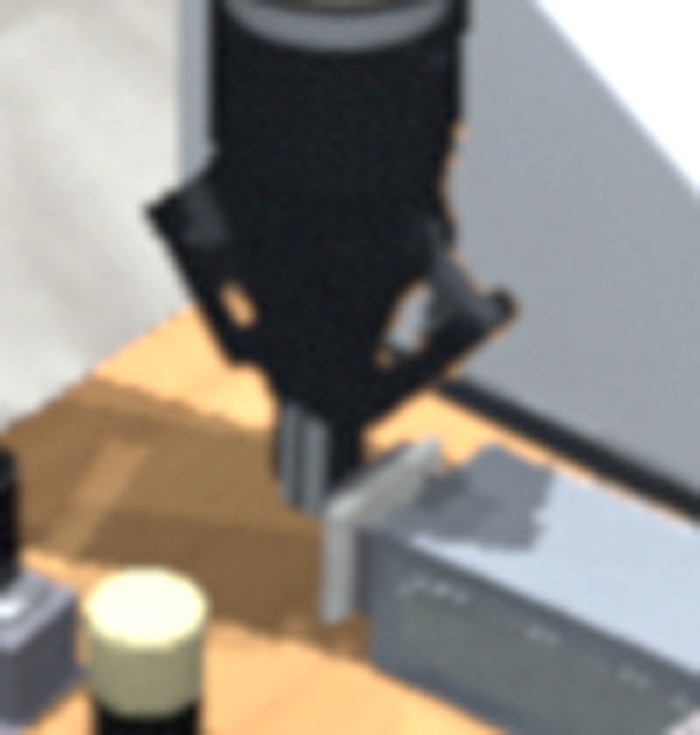

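Emit:
servo_tool(increments="0 0 0 0 0.5 0 0; 0 0 0 0 1 0 0; 0 0 0 0 1.4 0 0; 0 0 0 0 1.7 0 0; 0 0 0 0 2 0 0; 0 0 0 0 2 0 0")

```text
time: 27.27
eef_pos: [0.4851, 0.2671, 0.0459]
tcp_rot: [0.71, 0.704, -0.006, -0.004]
contact_force: [-16.2, 0.2, 13.1]
opening: 0.003
```

```bash
python3 -c "
from h import *
go(.4945,.267,.046,89.5)
p,d,K,T=grab('side','23')
crop(np.clip(p.astype(float)*1.5,0,255).astype(np.uint8),245,105,315,185,9,'pics/s23.png')"
```

```text
t27.27 pos [0.4851 0.2671 0.0459] F [-16.2   0.2  13.1] open 0.003 | -0.014 0.002 0.001  0.00 0.94 -0.03  rows 0.2
```

View pics/s23.png

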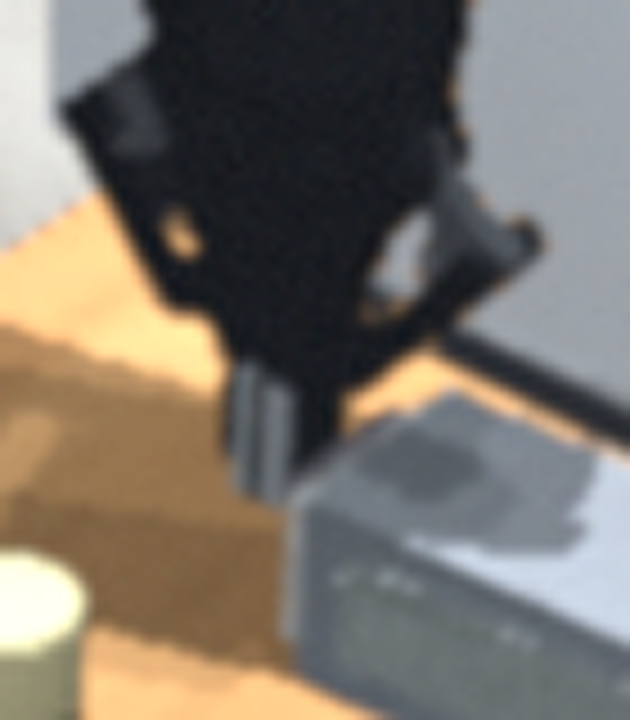

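Emit:
servo_tool(increments="0 0 0 0 -0.5 0 0; 0 0 0 0 -2 0 0; 0 0 0 0 -5 0 0; 0 0 0 0 -7 -4 0; 0 0 0 0 -7 -8 0; 0 0 0 0 -7 -12 0; 0 0 0 0 -7 -16 0; 0 0 0 -4 -7 -20 0; 0 0 0 -8 -7 -24 0; 0 0 0 -8 -7 -24 0")

```text
time: 28.15
eef_pos: [0.4204, 0.1865, 0.29]
tcp_rot: [0.709, 0.705, 0.003, 0.002]
contact_force: [0.9, 0.6, -0.1]
opening: -0.001
```

```bash
python3 -c "
from h import *
go(.45,-.05,.3,89.5)
p,d,K,T=grab('side','24')
crop(np.clip(p.astype(float)*1.3,0,255).astype(np.uint8),180,105,320,265,5,'pics/s24.png')
p,d,K,T=grab('top','24')
crop(np.clip(p.astype(float)*1.3,0,255).astype(np.uint8),150,130,310,290,4,'pics/t24.png')"
```

```text
t28.15 pos [0.4204 0.1865 0.29  ] F [ 0.9  0.6 -0.1] open -0.001 | 0.007 -0.001 0.002  -23.63 3.12 -0.99  rows 5.7
```

View pics/s24.png

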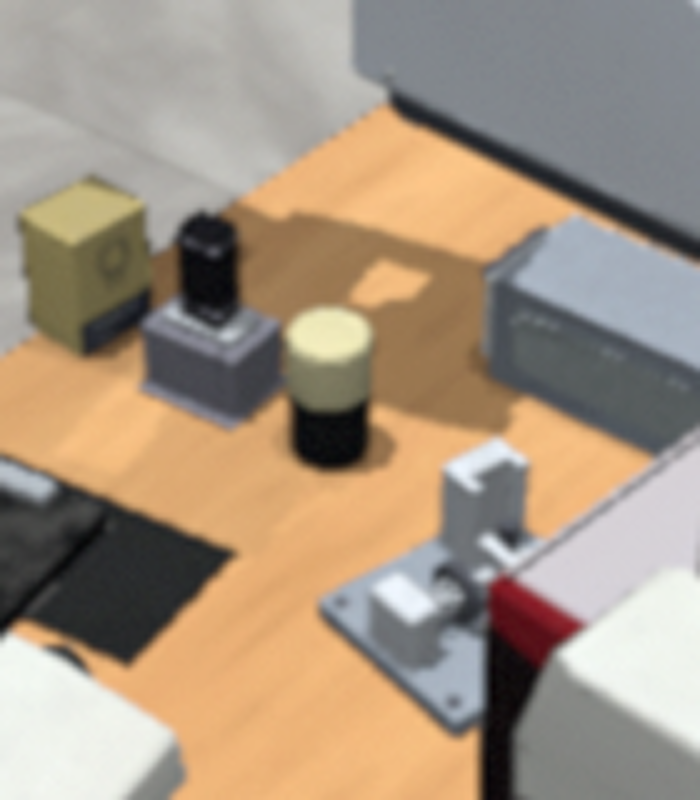

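View pics/t24.png

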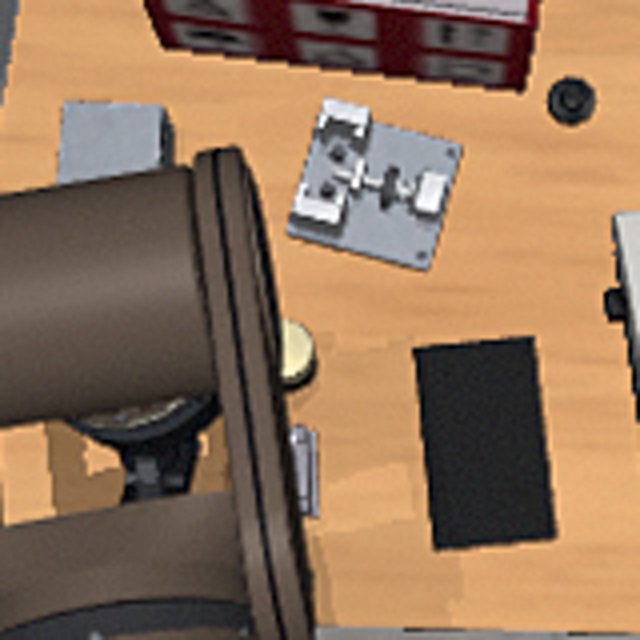

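Emit:
servo_tool(increments="0 0 0 -4 1 -1 0; 0 0 0 -8 2 -2 0; 0 0 0 -12 3 -4 0; 0 0 0 -16 4 -6 0; 0 0 0 -16 4 -6 0; 0 0 0 -16 4 -6 0;0 0 0 -16 4 -6 0")

```text
time: 28.83
eef_pos: [0.4581, 0.0276, 0.345]
tcp_rot: [0.71, 0.704, 0.0, -0.001]
contact_force: [-0.6, -0.5, -0.3]
opening: 0.0
```

```bash
python3 -c "
from h import *
p,d,K,T=grab('top','25')
crop(np.clip(p.astype(float)*1.3,0,255).astype(np.uint8),150,140,250,270,6,'pics/t25.png')
f=lambda x,z:((proj([(x,.267,z)],K,T)-[150,140]+.5)*6).round(0)[0]
print('unit front/back',f(.5092,.056),f(.6338,.056),'lip front if home',f(.5092-.012,.05))
p,d,K,T=grab('side','25');crop(np.clip(p.astype(float)*1.3,0,255).astype(np.uint8),260,130,330,200,10,'pics/s25.png')"
```

```text
unit front/back [149. 398.] [169.  94.] lip front if home [150. 432.]
```

View pics/t25.png

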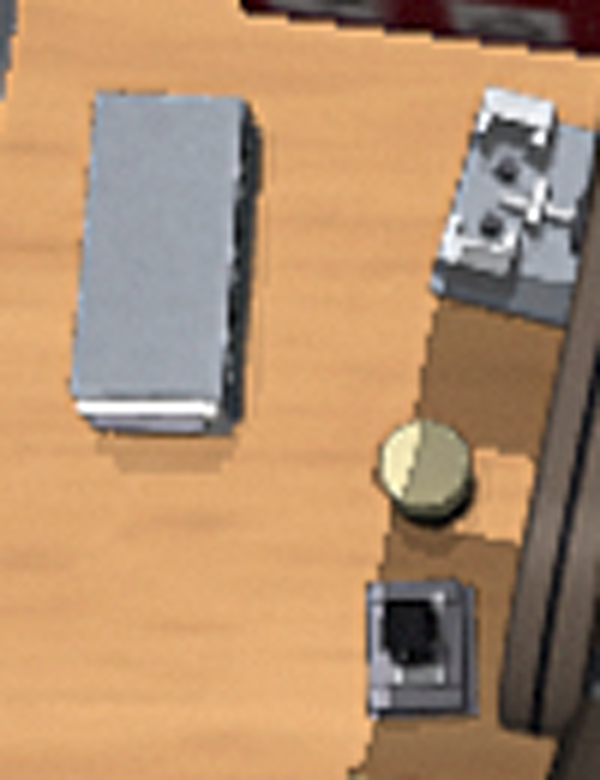

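View pics/s25.png

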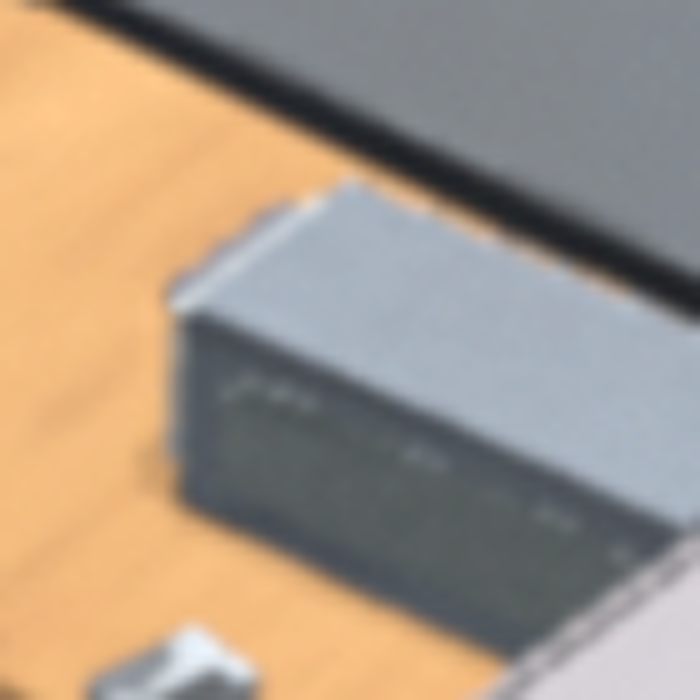

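```bash
python3 -c "
from plant import ctrl
print(ctrl.get_state()['time']);print(ctrl.sign_off())"
```

```text
28.9333
the job is handed in; nothing more can be done
None
```

I finished the whole job in the order asked and handed it in at 28.9 s of the 72 s. sign_off reports no verdict.

- **Tool and link:** The fork slid the collar back until the link popped up, then went back into its stand. I laid the link upright on the mat, let go, took it again by its two ends and set it down upright in the tray.
- **Drawer:** I pushed it home against its stop, at about 16 N.

**Last checks:**
- The final pictures show the drawer front flush with the unit and the tool seated in its stand.
- The canister is where I found it, and the jig and mat are empty. I did not measure the oil bottle or dust cap again, but nothing moved near them.
- The link was last seen lying upright in the tray, just before the drawer was closed. I cannot see it now.
- The "click" is inferred from the firm stop and the flush front; I did not sense it directly.

**What went wrong or disagreed:**
- The first try at returning the tool caught on the stand's rim, at about 20 N on the wrist. The tool slipped about 5 mm in the grip. I backed off, corrected by about 1.5 mm, and it then went in freely.
- The two cameras disagreed by about 3 mm in x. I trusted the side camera because it matched the fingertip positions.

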